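# Screw the outlet head home and aim its spout at the beaker

## Task

Put the blue outlet head on the brass spindle of the white stand, feel for the place where its notch drops over the drive pin and press it fully home, gently. Then screw it clockwise (seen from above) until its spout points straight over the middle of the glass beaker, and let go; do not knock the beaker or the other things.

Things in the scene. Friction and masses are not known exactly. Their poses are not given: they have to be found in the camera images.
- outlet_head: loose blue outlet head, 0.12 kg, 82 mm tall, standing upright on the bench; origin at the centre of its underside, z up along its axis, x along its steel spout. Below, a round skirt (outer diameter 38, z 0 to 46) with an open bore of diameter 22, 42 deep. The spout, 9 thick, leaves the skirt at z 36, runs out along +x and bends down 82 mm from the axis.
- head_notch (a point): the one notch in the lower rim of the outlet head's skirt, 11 wide and 9.5 high, on the +x side, right below the spout; the point lies on the head's underside, 15 mm from its axis
- head_grip (a point): on the head's axis, 70 mm above its underside, in the grip block on top of the head (z 46 to 82): two upright flat sides 26 apart along the head's y, each 32 long along x. Grip it across y.
- spout_tip (a point): the open lower end of the outlet head's spout, 82 mm out along the head's x and 15.5 mm above its underside
- stand: white round stand bolted to the bench; origin at the centre of its foot on the bench, z up on the spindle's axis; its x and y mean nothing to the job. Foot diameter 76, column up to z 57, on it a brass screw spindle. The spindle sinks 5 mm a turn clockwise, turns stiffly (0.12 N m), stays where it is left, meets no stop clockwise before the beaker, but soon one anticlockwise.
- shoulder (a point): centre of the top of the black rubber washer (diameter 38) on the spindle's shoulder, z 66 with the spindle fully up; at work up to 2.5 mm lower. It gives 1 mm at 8 N. Above it stands the post, diameter 19 up to z 102, its top 6 mm tapered. The head is fully home when its skirt sits on the washer: head origin at z 63.5 to 66. It then turns the spindle by the pin, with 0.11 rad of play.
- pin_height (a point): on the spindle's axis at the top of the drive pin, 8 mm above the washer. The dark pin, 7 thick, sticks out of the post to 18 mm from the axis. Its direction is not measured: at the start 0.6 to 2.55 rad anticlockwise, from above, of the direction from spindle to beaker. Where the notch is not over the pin, the head's skirt stops on it, 8 mm too high.
- plunger_top (a point): highest place of the top of the black plunger (diameter 10) that stands out of the post's end, z 121 (at the start up to 5 mm lower). It meets the bottom of the head's bore, slides in at about 3.5 N and stays where it is pushed: the head's weight alone does not sink it, a light press does.
- beaker: small glass beaker, 60 mm across and 68 tall, standing loose beside the stand, 77 to 90 mm from the spindle's axis; origin at the centre of its underside
- red_cap_bottle: bystander: small white bottle with red cap, diameter 40, 77 tall; origin at the centre of its underside
- amber_bottle: bystander: amber bottle with white cap, diameter 50, 101 tall; origin at the centre of its underside
- tape_roll: bystander: roll of yellow tape lying flat, 66 x 76, 12 tall; origin at the centre of its underside
Not all that is in view belongs to the job. Of the things that look like the outlet_head, take the one that is nearest to the robot's base at the start. What is shaped like the beaker but pink is not meant.

How it is judged:
By the outcome, as a careful person would: the job done as asked, in the order asked, and still so for the second after the job is handed in, with the robot touching nothing.
It also fails if it takes over 67 s, if anything falls off the work surface, if the arm or the gripper's body presses on something with over 40 N, if the wrist force passes 120 N, or if a joint passes its speed limit or range.

## Robot

A 6-joint arm with a two-finger parallel gripper is mounted at the origin on a cart in front of the work surface, level with it; the furniture and walls round the work are solid. World frame = base frame: x ahead of the robot, y to its left, z up, the work surface at z = 0. Lengths are in m, angles in rad, forces in N, time in s.
With the tool pointing down it reaches from about 0.375 to 0.9 m from the base axis. Payload 3.1 kg.
Tool frame: the origin (TCP) lies on the centre line of the jaws, within the pads' length; the fingertips stand 17 mm ahead of it and the grasp point (between the pads) lies 2 mm behind it; y points along the fingers, z is the direction in which the jaws open and shut, and the axes are right-handed (so a half turn about y gives the same grasp; the last joint's range is limited). The gripper opens to 85 mm and grips with 20 to 120 N. Pads are 22 mm wide; open, the fingers measure 114 mm over their backs; the gripper's body (76 mm by 85 mm) begins 54 mm behind the grasp point. The pads swing forward as they close: fully open they stand 13 mm farther back than shut.
Start: joints at [1.048, 0.527, 1.433, -0, 1.181, -0.178], TCP at [0.211, 0.588, 0.248] pointing down, gripper open.
Joint ranges: [-3.08, 3.08], [-0.75, 2.2], [0.22, 2.44], [-1.43, 4.57], [0, 2.65], [-2.85, 2.85]. Speed limits (rad/s): [2.79, 2.79, 3.14, 3.14, 3.14, 3.14].

## Interface

Orientations are given as a unit quaternion [x, y, z, w].
In Python, from station import manip gives the robot as it stands.
- The arm moves only by the shell command python3 -m handwheel 'ROWS' [FORCE]. ROWS is JSON, one flat list of numbers, 7 for each row, row after row: the shift along the tool's x, y, z in cm, then the turn, a rotation vector about the tool's x, y, z in rad, then the finger opening in cm, from 0 to 8.54. A call has 1 to 10 rows; each row is the pose to reach, as a shift and turn from the pose commanded when the call began, along the tool's axes at that moment; what a row does not reach only later rows make up. A row lasts 1/12 s, in which the tool goes at most 41.7 mm and 7.16 degrees, less where a joint would pass 70% of its speed; a pose out of reach is approached as far as the arm can. A call with a gripper value outside its range is refused whole. The fingers move at their own pace and stop on an object; FORCE is the grip in N (left out, the last holds). Time passes only in rows, so rows that repeat a pose let the fingers close. It gives the time, the measured TCP pose, the force and the opening at its end, in the units of the state.
- manip.sense(): the state, without advancing time (a new reading comes with each control period).
- manip.snapshot(name): name is "scene" or "top"; returns a dict with "frame" (480x640x3 uint8, red, green, blue), "depth" (480x640 float32, m along the optical axis (not along the pixel's ray), 0 where there is no reading), "camera_matrix" (3x3 intrinsics, pixels), "k1" (the pictures are not rectified: a ray, as slopes to the right and down, at radius r is drawn at 1 + k1 r^2 times it, then the intrinsics apply), "rvec" (rotation vector, rad) and "tvec" (3), from world to camera coordinates, as OpenCV has them. Camera axes: x right, y down, z forward; pixel columns grow to the right and rows downward; lengths in m; the calibration is good to about 2 mm. A picture is of the moment at which its call begins.
- manip.sign_off(): hands the job in, once; it reports no verdict.
The state is a dict: "t": time; "q": joint angles; "qd": joint speeds; "tau": joint torques, N m; "tcp_pos": TCP position; "tool_rot": TCP orientation; "force": force on the tool from outside, world axes, zero at the start; "ft_torque": the same for the moment, N m; "finger_gap": opening from 0.0 (shut) to 1.0 (fully open).
Only numpy, scipy, OpenCV 4.12 (cv2) and the standard library are available. Lean on these libraries where they do the work, as an engineer would, in place of code of your own. Each camera call takes 0.05 s, during which the arm holds its last target.

## Working session

There is one attempt and no reset: what is moved stays moved. The work goes in short steps, Python scripts to look and compute and a shell command to move; the robot and the scene stay as the last step left them, time stands still between calls to the robot, and variables do not carry over. Pictures are saved under pics/ and viewed, and the job is handed in when it is done.

```bash
mkdir -p pics; ls
python3 - <<'E'
from station import manip
import cv2,numpy as np
print(manip.sense())
for n in ("scene","top"):
    s=manip.snapshot(n)
    cv2.imwrite(f"pics/{n}0.png",cv2.cvtColor(s["frame"],cv2.COLOR_RGB2BGR))
    np.savez(f"{n}0.npz",**s)
    print(n,s["camera_matrix"].tolist(),s["k1"],s["rvec"],s["tvec"])
E
```

```text
pics
{'t': 0.0, 'q': array([ 1.04751009e+00,  5.28469579e-01,  1.43395064e+00,  5.45089228e-06,
        1.18142452e+00, -1.78472648e-01]), 'qd': array([-0.00069342, -0.00090471, -0.00157561, -0.00079043,  0.00048396,
       -0.00099511]), 'tau': array([-1.50765805e-03, -4.42337251e+01, -1.78027689e+01, -3.28770193e-04,
        8.58461164e-03,  1.46315591e-05]), 'tcp_pos': array([0.21085666, 0.58760127, 0.24731614]), 'tool_rot': array([ 0.69737026, -0.12158297,  0.12103226, -0.69587606]), 'force': array([0.2527164 , 0.88199737, 0.06973544]), 'ft_torque': array([0.00559319, 0.05594166, 0.00233634]), 'finger_gap': 0.9995395916778862}
scene [[582.5918435404487, 0.0, 319.0190204801197], [0.0, 582.5918435404487, 238.1198451918564], [0.0, 0.0, 1.0]] -0.007479619445795149 [ 2.30312785 -0.61614774  0.23144523] [-0.47451217  0.22613736  1.24107132]
top [[488.0549158117116, 0.0, 323.2233901830478], [0.0, 488.0549158117116, 239.34869120439475], [0.0, 0.0, 1.0]] -0.09706739867012826 [ 2.17993696 -2.12486769  0.13557496] [-0.04937317  0.53742937  1.27315615]
```

View pics/scene0.png

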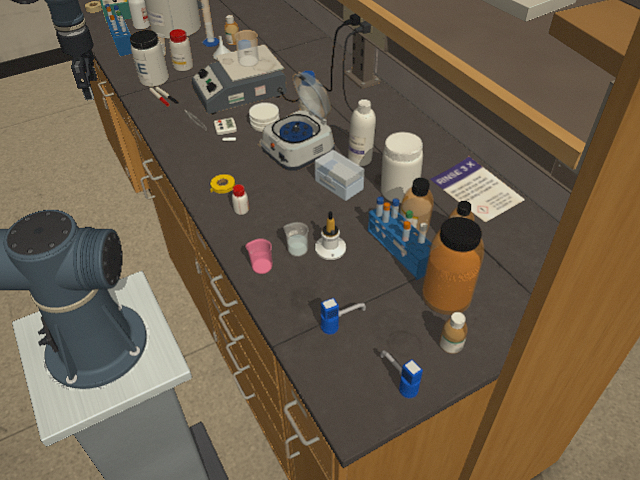

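View pics/top0.png

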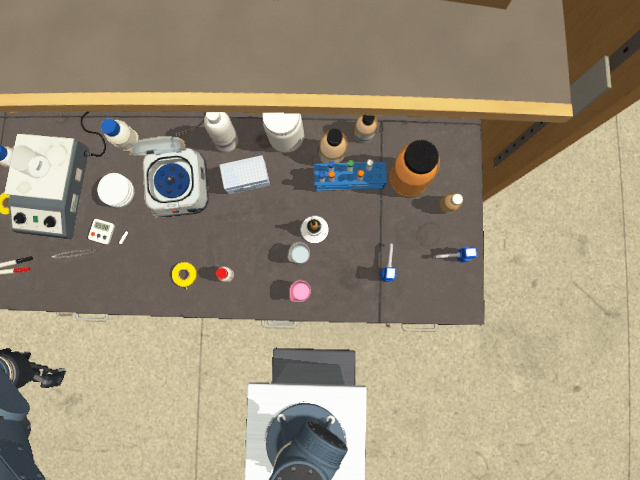

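The scene view shows two blue heads at about (330,315) and (410,378), the stand at (331,245), the beaker at (297,238) and the pink decoy at (260,256). In the top view the near head is at (389,272) with its spout pointing up (+x), the stand is at (314,228) and the beaker at (299,253).

```bash
cat > h.py <<'E'
import numpy as np,cv2
def cam(s):
    R=cv2.Rodrigues(np.array(s["rvec"],float))[0];return R,np.array(s["tvec"],float).ravel()
def ray(s,px):
    K=np.array(s["camera_matrix"]);p=np.atleast_2d(np.array(px,float))
    d=np.stack([(p[:,0]-K[0,2])/K[0,0],(p[:,1]-K[1,2])/K[1,1]],1);k=float(s["k1"])
    u=d.copy()
    for _ in range(20): u=d/(1+k*(u**2).sum(1,keepdims=True))
    return np.c_[u,np.ones(len(u))]
def atz(s,px,z):
    R,t=cam(s);r=ray(s,px)@R;c=-R.T@t
    return c+r*((z-c[2])/r[:,2])[:,None]
def cloud(s,box=None):
    x0,y0,x1,y1=box or (0,0,640,480)
    v,u=np.mgrid[y0:y1,x0:x1];px=np.c_[u.ravel(),v.ravel()]
    d=np.array(s["depth"])[v.ravel(),u.ravel()]
    R,t=cam(s);P=(ray(s,px)*d[:,None]-t)@R
    m=d>0
    return P[m],np.array(s["frame"])[v.ravel(),u.ravel()][m],px[m]
def proj(s,P):
    R,t=cam(s);c=np.atleast_2d(P)@R.T+t;u=c[:,:2]/c[:,2:];u=u*(1+float(s["k1"])*(u**2).sum(1,keepdims=True))
    K=np.array(s["camera_matrix"]);return u*[K[0,0],K[1,1]]+K[:2,2]
def crop(s,box,f,name):
    x0,y0,x1,y1=box
    cv2.imwrite(name,cv2.cvtColor(cv2.resize(s["frame"][y0:y1,x0:x1],None,fx=f,fy=f,interpolation=cv2.INTER_CUBIC),cv2.COLOR_RGB2BGR))
E
python3 - <<'E'
from h import *
t=dict(np.load("top0.npz"));s=dict(np.load("scene0.npz"))
crop(t,(280,200,420,305),5,"pics/c_top.png")
crop(s,(230,180,370,285),5,"pics/c_sc.png")
crop(s,(300,280,440,400),5,"pics/c_sc2.png")
for nm,im,b in (("top",t,(375,235,410,285)),("sc",s,(310,290,375,340))):
    P,c,px=cloud(im,b);c=c.astype(int)
    m=(c[:,2]>c[:,0]+50)
    Q=P[m&(P[:,2]>.078)]
    print(nm,"blue n",m.sum(),"zmax",P[m][:,2].max(),np.median(P[m],0))
    w=P[(P[:,2]>.076)&(P[:,2]<.09)];print("top face",len(w),w.mean(0),w.min(0),w.max(0))
    sp=P[(P[:,2]>.012)&(P[:,2]<.06)&~m]
    print("spout",len(sp)); print(np.round(sp[np.argsort(sp[:,0])][::max(1,len(sp)//12)],4))
for nm,im,b in (("top",t,(295,210,335,245)),("sc",s,(310,205,350,262))):
    P,c,px=cloud(im,b)
    for lo,hi in((.003,.015),(.05,.062),(.062,.075),(.09,.125)):
        w=P[(P[:,2]>lo)&(P[:,2]<hi)]
        if len(w):print(nm,lo,len(w),w.mean(0).round(4),w.min(0).round(4),w.max(0).round(4))
E
```

```text
top blue n 128 zmax 0.08763043108433334 [ 0.44618419 -0.1998734   0.06908393]
top face 123 [ 0.44963426 -0.21062098  0.08237144] [ 0.43432386 -0.22460958  0.0761814 ] [ 0.46549294 -0.19705232  0.08788877]
spout 88
[[ 0.4321 -0.2049  0.015 ]
 [ 0.4713 -0.2178  0.0367]
 [ 0.4763 -0.2146  0.0403]
 [ 0.4793 -0.2176  0.0377]
 [ 0.4844 -0.2173  0.0396]
 [ 0.4921 -0.2117  0.0416]
 [ 0.4978 -0.2121  0.0378]
 [ 0.5028 -0.2116  0.0412]
 [ 0.5081 -0.2192  0.0436]
 [ 0.513  -0.2134  0.0469]
 [ 0.5192 -0.2144  0.0391]
 [ 0.5247 -0.2197  0.039 ]
 [ 0.5327 -0.2146  0.0165]]
sc blue n 463 zmax 0.08549706925517594 [ 0.44414233 -0.22382397  0.04685431]
top face 171 [ 0.45068624 -0.21396     0.08157914] [ 0.43396186 -0.22813932  0.07611655] [ 0.46864949 -0.1986522   0.08816165]
spout 144
[[ 0.4372 -0.2011  0.0519]
 [ 0.4723 -0.2166  0.0392]
 [ 0.4788 -0.21    0.0378]
 [ 0.4846 -0.217   0.0348]
 [ 0.4914 -0.2181  0.0351]
 [ 0.4973 -0.2165  0.04  ]
 [ 0.5024 -0.2206  0.0378]
 [ 0.5086 -0.2226  0.0394]
 [ 0.5159 -0.2193  0.0378]
 [ 0.5229 -0.2202  0.0377]
 [ 0.5296 -0.2216  0.0385]
 [ 0.5324 -0.2217  0.0332]]
top 0.003 394 [ 0.5678 -0.0132  0.0084] [ 0.5287 -0.0653  0.003 ] [0.6244 0.0423 0.015 ]
top 0.05 75 [ 0.5623 -0.0076  0.0571] [ 0.5212 -0.0317  0.0511] [0.5901 0.0328 0.0619]
top 0.062 116 [ 0.561  -0.0056  0.0662] [ 0.5206 -0.0291  0.062 ] [0.5879 0.0378 0.0746]
top 0.09 42 [ 0.5678 -0.0109  0.105 ] [ 0.5612 -0.019   0.0952] [ 0.5776 -0.001   0.1224]
sc 0.003 433 [ 0.5717 -0.0095  0.0083] [ 0.5104 -0.0639  0.003 ] [0.675  0.1423 0.015 ]
sc 0.05 90 [ 0.5645 -0.0233  0.0563] [ 0.5487 -0.0349  0.0507] [0.5924 0.0022 0.0619]
sc 0.062 115 [ 0.5684 -0.0168  0.0667] [ 0.5515 -0.032   0.0623] [0.5913 0.0078 0.0738]
sc 0.09 76 [ 0.5698 -0.0146  0.1039] [ 0.5612 -0.0236  0.0904] [ 0.579  -0.0043  0.1206]
```

View pics/c_top.png

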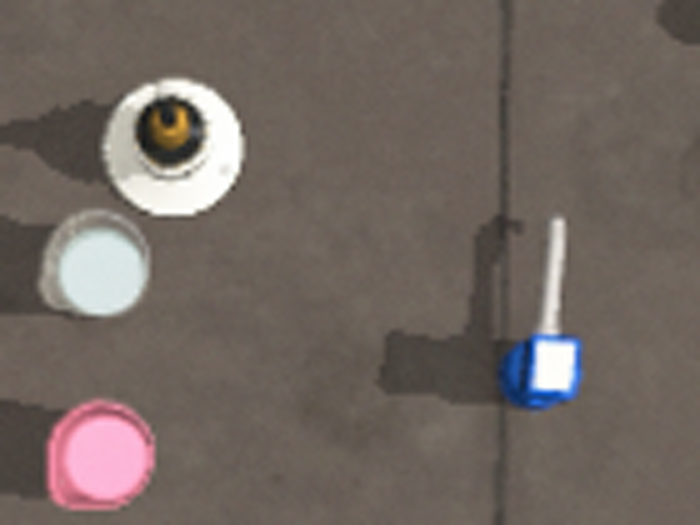

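View pics/c_sc.png

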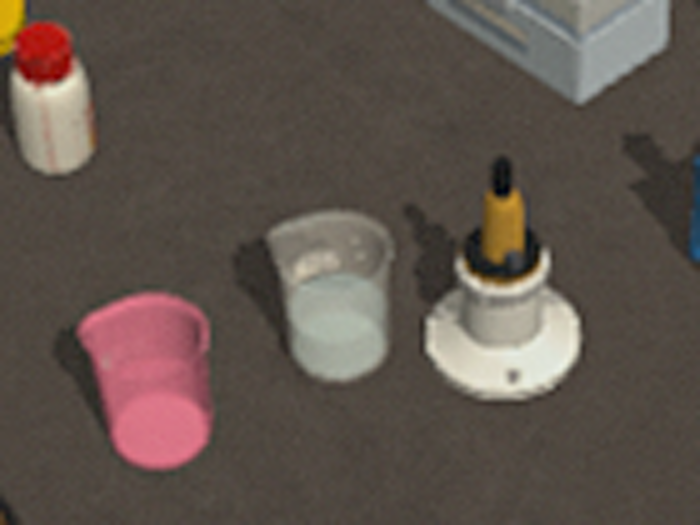

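View pics/c_sc2.png

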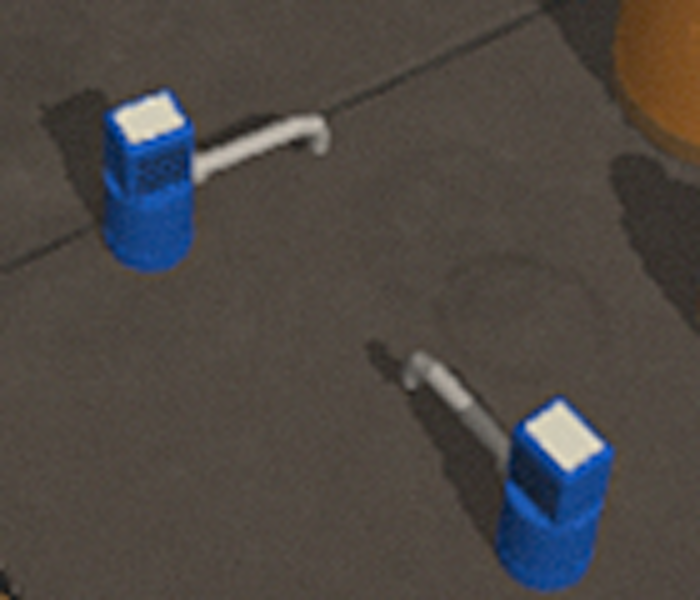

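The enlarged crops show the drive pin faintly: a dark blob at about (332,232) in the scene image, on the camera side of the post. Next I'll fit the axes.

Run:
```python
from h import *
t=dict(np.load("top0.npz"));s=dict(np.load("scene0.npz"))
for n,i in(("top",t),("sc",s)):
    R,tt=cam(i);print(n,"cam",-R.T@tt)
T=lambda x,y:(280+x/5-.4,200+y/5-.4)
S=lambda x,y:(230+x/5-.4,180+y/5-.4)
S2=lambda x,y:(300+x/5-.4,280+y/5-.4)
print("top foot centre",atz(t,[T(173.5,147)],.008),"washer",atz(t,[T(170,132)],.066),"plunger",atz(t,[T(170,117)],.119))
print("sc foot",atz(s,[S(503,342)],.006),"washer",atz(s,[S(502,253)],.066),"plunger",atz(s,[S(503,162)],.119))
print("pin sc",atz(s,[S(512,258)],.074),atz(s,[S(512,258)],.070))
print("head top T",atz(t,[T(554,365)],.082),"spout",atz(t,[T(549,333),T(558,218)],.0405+.004))
print("head S",atz(s,[S2(149,118)],.082),"spout",atz(s,[S2(200,170),S2(312,124)],.0405+.004))
# beaker
for n,i,b in(("top",t,(284,238,314,268)),("sc",s,(280,218,312,260))):
    P,c,px=cloud(i,b);print(n,np.histogram(P[:,2],bins=np.arange(-.01,.09,.01)))
    for lo,hi in((.02,.05),(.058,.075)):
        w=P[(P[:,2]>lo)&(P[:,2]<hi)];
        if len(w):print(lo,len(w),w.mean(0).round(4),w.min(0).round(4),w.max(0).round(4))
print("rim top",atz(t,[T(97,263),T(102,272)],.066))
print("rim sc",atz(s,[S(332,255)],.066),"base",atz(s,[S(340,340)],.0))
crop(s,(310,200,352,264),12,"pics/c_st.png")
crop(t,(295,210,335,270),10,"pics/c_stt.png")
```

```text
top cam [ 0.36949338 -0.04280274  1.3318548 ]
sc cam [ 0.07785149 -0.85120486  1.04208798]
top foot centre [[ 0.57001335 -0.01025123  0.008     ]] washer [[ 0.56914439 -0.00961554  0.066     ]] plunger [[ 0.56842745 -0.01078802  0.119     ]]
sc foot [[ 0.5692406  -0.01440557  0.006     ]] washer [[ 0.5695479  -0.01291658  0.066     ]] plunger [[ 0.57320855 -0.00758547  0.119     ]]
pin sc [[ 0.56788307 -0.02500428  0.074     ]] [[ 0.56990781 -0.02159054  0.07      ]]
head top T [[ 0.45077357 -0.2103298   0.082     ]] spout [[ 0.47009037 -0.21254038  0.0445    ]
 [ 0.53152635 -0.21679412  0.0445    ]]
head S [[ 0.4525247  -0.20998545  0.082     ]] spout [[ 0.47183179 -0.21970272  0.0445    ]
 [ 0.52593733 -0.22295795  0.0445    ]]
top (array([278, 228,  22, 147,  93,  13,  17,  87,   9]), array([-0.01,  0.  ,  0.01,  0.02,  0.03,  0.04,  0.05,  0.06,  0.07,
        0.08]))
0.02 253 [0.4995 0.0277 0.03  ] [0.4738 0.0015 0.0206] [0.5225 0.0507 0.05  ]
0.058 97 [0.5006 0.0283 0.0663] [0.473 0.    0.06 ] [0.5261 0.0547 0.0734]
sc (array([379, 318,  64,  73, 119, 120, 126, 129,  11]), array([-0.01,  0.  ,  0.01,  0.02,  0.03,  0.04,  0.05,  0.06,  0.07,
        0.08]))
0.02 312 [0.4984 0.0226 0.0367] [ 0.4742 -0.0026  0.0204] [0.5257 0.0533 0.05  ]
0.058 160 [0.5016 0.0287 0.0646] [ 0.4749 -0.0047  0.0582] [0.527  0.0567 0.0734]
rim top [[0.49906339 0.02649755 0.066     ]
 [0.49441689 0.02374008 0.066     ]]
rim sc [[0.4995481  0.02662481 0.066     ]] base [[0.50375091 0.03203707 0.        ]]
```

View pics/c_st.png

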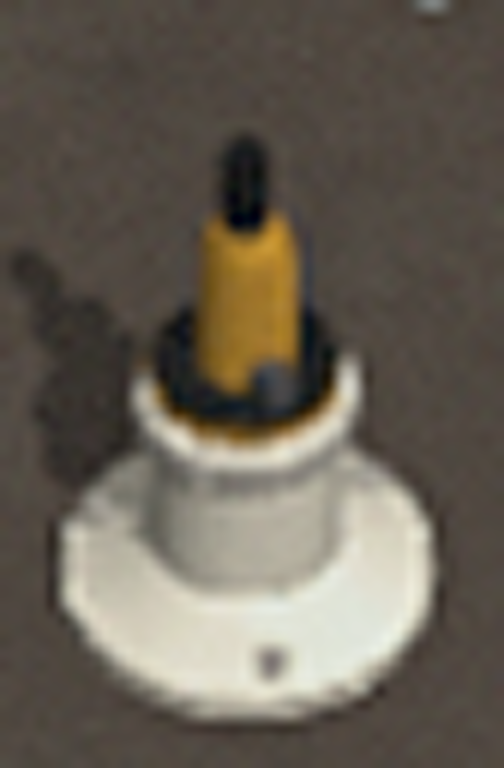

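View pics/c_stt.png

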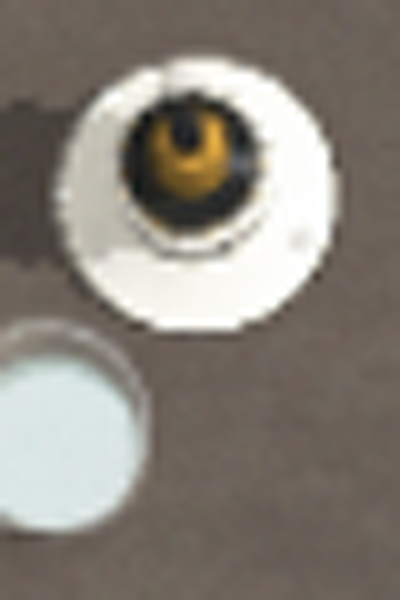

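Run:
```python
from h import *
from scipy.spatial.transform import Rotation as Ro
t=dict(np.load("top0.npz"));s=dict(np.load("scene0.npz"))
R=Ro.from_quat([ 0.69737026, -0.12158297,  0.12103226, -0.69587606]).as_matrix();print(R.round(3))
print("az x",np.arctan2(R[1,0],R[0,0]),"az z",np.arctan2(R[1,2],R[0,2]))
# per-camera axis from depth-free: project
for n,im,ax in(("sc",s,(.5694,-.0135)),("top",t,(.5694,-.0102))):
    print(n,"axis z.066",proj(im,[[*ax,.066]]),"z.102",proj(im,[[*ax,.102]]))
    for a in np.arange(-2.4,-0.8,.2):
        u=np.array([np.cos(a),np.sin(a)])
        print(round(a,2),proj(im,[[*(np.array(ax)+.018*u),.0705],[*(np.array(ax)+.014*u),.074]]).round(1).tolist())
# axis by foot, washer in scene: washer ellipse
f=im=None
P,c,px=cloud(s,(310,200,352,264))
cc=c.astype(int)
g=(cc[:,0]>100)&(cc[:,0]-cc[:,2]>60)&(P[:,2]>.07);print("brass sc",g.sum(),P[g].mean(0))
P,c,px=cloud(t,(295,210,335,250));cc=c.astype(int)
g=(cc[:,0]>100)&(cc[:,0]-cc[:,2]>60)&(P[:,2]>.09);print("brass top",g.sum(),P[g].mean(0))
for n,im,b in(("sc",s,(305,200,355,270)),("top",t,(295,210,335,250))):
    P,c,px=cloud(im,b);cc=c.astype(int)
    g=(cc.min(1)>150);w=px[g];print(n,"white",g.sum(),w.min(0),w.max(0))
```

```text
[[ 0.941 -0.001  0.338]
 [-0.338 -0.002  0.941]
 [-0.    -1.    -0.002]]
az x -0.3448161214676748 az z 1.2259811020323095
sc axis z.066 [[330.0709361  230.37336141]] z.102 [[330.07251657 219.4206034 ]]
-2.4 [[327.8, 234.2], [328.3, 232.0]]
-2.2 [[329.3, 234.5], [329.5, 232.2]]
-2.0 [[330.9, 234.4], [330.7, 232.2]]
-1.8 [[332.4, 234.2], [331.8, 232.0]]
-1.6 [[333.8, 233.8], [332.9, 231.7]]
-1.4 [[335.0, 233.2], [333.9, 231.2]]
-1.2 [[336.1, 232.4], [334.8, 230.6]]
-1.0 [[336.9, 231.5], [335.4, 229.9]]
top axis z.066 [[313.82525702 225.90940688]] z.102 [[313.52525728 223.70062831]]
-2.4 [[318.3, 230.8], [317.3, 229.4]]
-2.2 [[319.2, 229.8], [318.0, 228.7]]
-2.0 [[320.0, 228.6], [318.6, 227.8]]
-1.8 [[320.4, 227.4], [319.0, 226.8]]
-1.6 [[320.7, 226.0], [319.1, 225.7]]
-1.4 [[320.6, 224.7], [319.1, 224.7]]
-1.2 [[320.3, 223.3], [318.8, 223.6]]
-1.0 [[319.7, 222.1], [318.4, 222.7]]
brass sc 92 [ 0.56858759 -0.01665092  0.08890242]
brass top 26 [ 0.56613316 -0.01188873  0.10162958]
sc white 424 [305 231] [345 258]
top white 462 [295 216] [328 249]
```

The pin blob in both views fits a pin azimuth of about -1.7 rad (world), which is within the allowed window. Beaker azimuth from the spindle is about 2.63 rad and the head's is about -0.06.

```bash
cat > plan.py <<'E'
import sys,numpy as np
from station import manip
from scipy.spatial.transform import Rotation as Ro
def row(x,y,z,head_az):
    "row to bring TCP to xyz, pointing straight down, tool z = head y (az head_az+pi/2)"
    s=manip.sense();R=Ro.from_quat(s["tool_rot"]).as_matrix()
    a=head_az+np.pi/2
    zt=np.array([np.cos(a),np.sin(a),0]);yt=np.array([0,0,-1.]);xt=np.cross(yt,zt)
    Rt=np.c_[xt,yt,zt]
    d=R.T@(np.array([x,y,z])-s["tcp_pos"])*100
    rv=Ro.from_matrix(R.T@Rt).as_rotvec()
    return s,d.round(2),rv.round(4)
if __name__=="__main__":
    s,d,rv=row(*map(float,sys.argv[1:5]))
    z=Ro.from_quat(s["tool_rot"]).as_matrix()[:,2]
    print("t",round(s["t"],2),"tcp",s["tcp_pos"].round(4),"headaz",round(np.arctan2(z[1],z[0])-np.pi/2,4),"q",s["q"].round(2),"F",s["force"].round(2),"gap",round(s["finger_gap"],3))
    print("shift",d,"turn",rv)
E
python3 plan.py .42 .2 .25 -.2
```

```text
t 0.1 tcp [0.2109 0.5877 0.2474] headaz -0.3448 q [ 1.05  0.53  1.43 -0.    1.18 -0.18] F [ 0.02  0.55 -0.45] gap 1.001
shift [ 32.78  -0.21 -29.42] turn [ 0.0019 -0.1448 -0.0005]
```

```bash
python3 -m handwheel '[32.8,-0.2,-29.4,0,-0.14,0,8.5, 32.8,-0.2,-29.4,0,-0.14,0,8.5, 32.8,-0.2,-29.4,0,-0.14,0,8.5, 32.8,-0.2,-29.4,0,-0.14,0,8.5, 32.8,-0.2,-29.4,0,-0.14,0,8.5, 32.8,-0.2,-29.4,0,-0.14,0,8.5, 32.8,-0.2,-29.4,0,-0.14,0,8.5, 32.8,-0.2,-29.4,0,-0.14,0,8.5, 32.8,-0.2,-29.4,0,-0.14,0,8.5, 32.8,-0.2,-29.4,0,-0.14,0,8.5]'; python3 plan.py .4515 -.2110 .16 -.06
```

```text
t: 0.93
tcp_pos: [0.4093, 0.22, 0.2501]
tool_rot: [0.703, -0.072, 0.072, -0.703]
force: [0.9, 1.0, -0.1]
finger_gap: 0.997
t 0.93 tcp [0.4093 0.22   0.2501] headaz -0.2046 q [ 0.25  0.31  1.82  0.    1.01 -1.11] F [ 0.94  1.05 -0.08] gap 0.997
shift [ 12.89   9.01 -41.35] turn [ 1.000e-04 -1.446e-01 -4.000e-04]
```

```bash
python3 -m handwheel '[12.9,4,-41.3,0,-0.145,0,8.5, 12.9,4,-41.3,0,-0.145,0,8.5, 12.9,4,-41.3,0,-0.145,0,8.5, 12.9,4,-41.3,0,-0.145,0,8.5, 12.9,4,-41.3,0,-0.145,0,8.5, 12.9,4,-41.3,0,-0.145,0,8.5, 12.9,4,-41.3,0,-0.145,0,8.5, 12.9,4,-41.3,0,-0.145,0,8.5, 12.9,4,-41.3,0,-0.145,0,8.5, 12.9,4,-41.3,0,-0.145,0,8.5]'; python3 -m handwheel '[0,0,0,0,0,0,8.5, 0,0,0,0,0,0,8.5]'; python3 plan.py .4515 -.2110 .13 -.06
```

```text
t: 1.77
tcp_pos: [0.4485, -0.1865, 0.2121]
tool_rot: [-0.707, 0.022, -0.021, 0.707]
force: [0.9, -0.2, -0.4]
finger_gap: 0.995
t: 1.93
tcp_pos: [0.449, -0.1869, 0.2119]
tool_rot: [-0.707, 0.023, -0.023, 0.707]
force: [-0.9, 1.0, 0.7]
finger_gap: 0.991
t 1.93 tcp [ 0.449  -0.1869  0.2119] headaz -0.0644 q [-0.62  0.4   1.81  0.    0.93 -2.13] F [-0.91  0.95  0.66] gap 0.991
shift [ 0.41  8.19 -2.39] turn [-0.0003 -0.0044 -0.0003]
```

```bash
python3 -m handwheel '[0.4,4,-2.4,0,0,0,8.5, 0.4,8.2,-2.4,0,0,0,6, 0.4,8.2,-2.4,0,0,0,6, 0.4,8.2,-2.4,0,0,0,6, 0.4,8.2,-2.4,0,0,0,6]'
python3 - <<'E'
from h import *
from station import manip
s=manip.snapshot("scene");crop(s,(270,240,400,350),6,"pics/g1.png")
s=manip.snapshot("top");crop(s,(340,220,440,300),7,"pics/g1t.png")
E
python3 plan.py .4515 -.2110 .068 -.06
```

```text
t: 2.35
tcp_pos: [0.4514, -0.2072, 0.1311]
tool_rot: [-0.706, 0.021, -0.02, 0.707]
force: [0.4, 0.9, 0.2]
finger_gap: 0.703
t 2.45 tcp [ 0.4525 -0.2082  0.1326] headaz -0.0582 q [-0.66  0.54  1.86  0.    0.74 -2.17] F [-0.11 -0.78 -0.42] gap 0.698
shift [-0.1   6.46 -0.27] turn [0.0019 0.0018 0.0029]
```

View pics/g1.png

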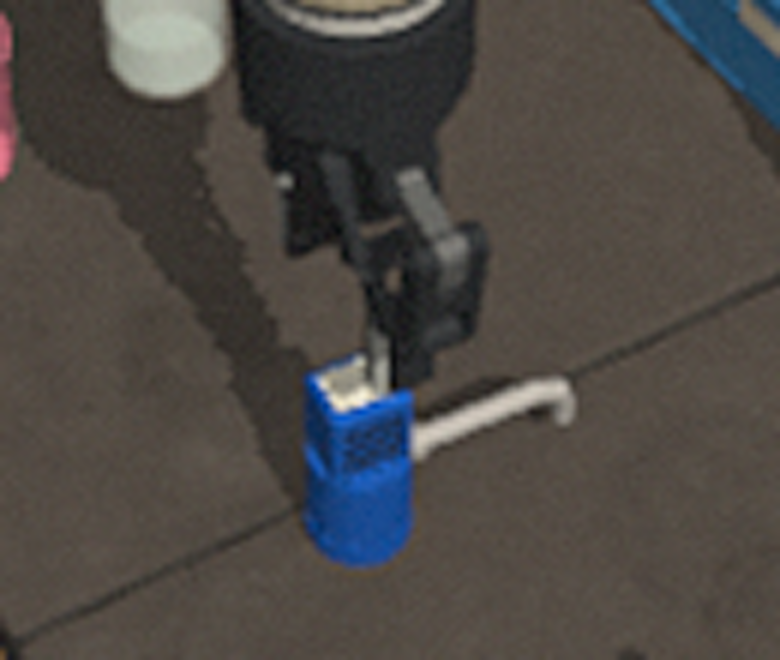

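View pics/g1t.png

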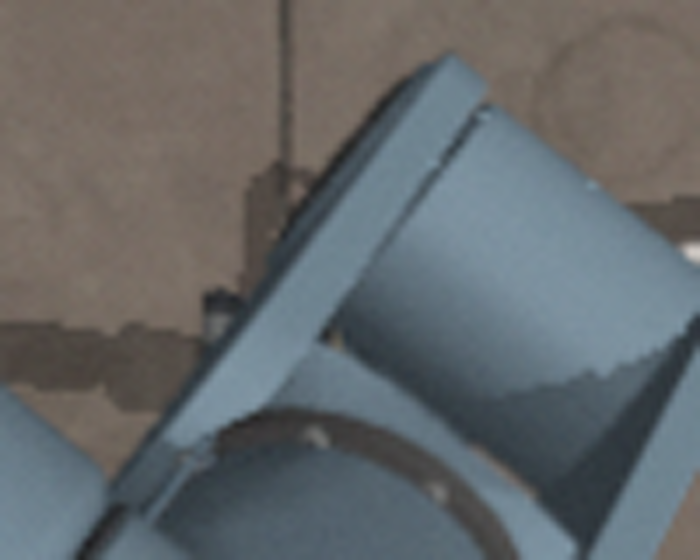

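Run:
```python
from h import *
s=dict(np.load("scene0.npz"))
for p in([.4525,-.238,.118],[.4525,-.178,.118],[.4525,-.208,.130],[.4515,-.211,.082]):
    print(p,(proj(s,[p])-[270,240])*6)
```

```text
[0.4525, -0.238, 0.118] [[398.80197256 370.51284089]]
[0.4525, -0.178, 0.118] [[309.17000731 250.60232168]]
[0.4525, -0.208, 0.13] [[353.24555352 287.10620277]]
[0.4515, -0.211, 0.082] [[355.32200186 382.41386013]]
```

```bash
python3 -m handwheel '[-0.1,3,-0.3,0,0,0,6, -0.1,6.3,-0.3,0,0,0,6, -0.1,6.3,-0.3,0,0,0,6, -0.1,6.3,-0.3,0,0,0,4, -0.1,6.3,-0.3,0,0,0,3, -0.1,6.3,-0.3,0,0,0,2.4, -0.1,6.3,-0.3,0,0,0,2.0,-0.1,6.3,-0.3,0,0,0,2.0,-0.1,6.3,-0.3,0,0,0,2.0]' 40; python3 plan.py .4515 -.2110 .068 -.06
python3 - <<'E'
from h import *
from station import manip
s=manip.snapshot("scene");crop(s,(270,240,400,350),6,"pics/g2.png")
E
```

```text
t: 3.2
tcp_pos: [0.4515, -0.2123, 0.0699]
tool_rot: [0.708, -0.02, 0.022, -0.706]
force: [-0.4, 0.4, 7.9]
finger_gap: 0.294
t 3.2 tcp [ 0.4515 -0.2123  0.0699] headaz -0.0598 q [-0.66  0.66  1.89  0.    0.59 -2.18] F [-0.37  0.44  7.87] gap 0.294
shift [-0.01  0.19  0.13] turn [0.0023 0.0002 0.0038]
```

View pics/g2.png

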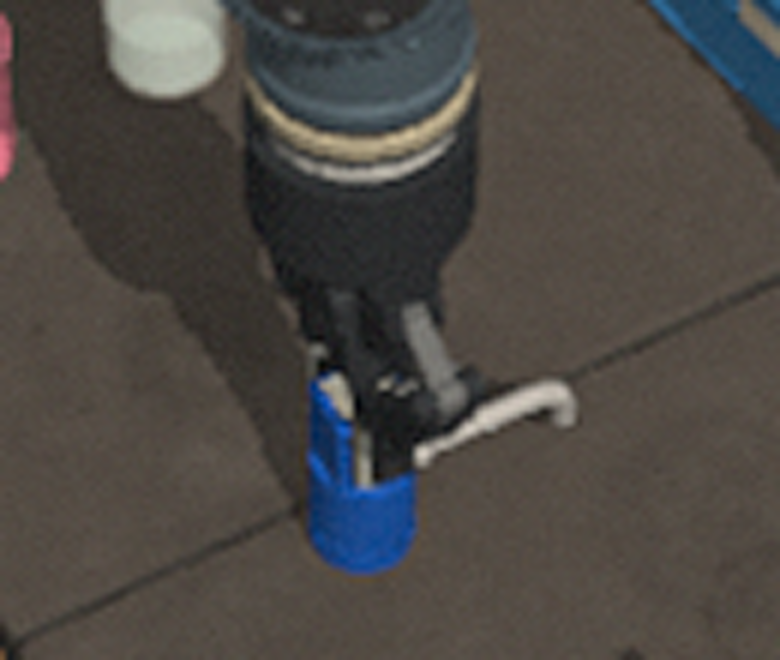

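Gap 25 mm, so the head is gripped on the block as intended. Next: lift it and turn it clockwise toward the pin azimuth.

```bash
python3 -m handwheel '[0,-4,0,0,0,0,2, 0,-8,0,0,0.1,0,2, 0,-12,0,0,0.2,0,2, 0,-15,0,0,0.3,0,2, 0,-15.3,0,0,0.42,0,2, 0,-15.3,0,0,0.54,0,2, 0,-15.3,0,0,0.66,0,2, 0,-15.3,0,0,0.78,0,2, 0,-15.3,0,0,0.9,0,2, 0,-15.3,0,0,1.0,0,2]'; python3 -m handwheel '[0,0,0,0,0.12,0,2, 0,0,0,0,0.24,0,2, 0,0,0,0,0.36,0,2, 0,0,0,0,0.48,0,2, 0,0,0,0,0.6,0,2, 0,0,0,0,0.64,0,2,0,0,0,0,0.64,0,2]'; python3 plan.py .5693 -.0115 .22 -1.7
```

```text
t: 4.08
tcp_pos: [0.4502, -0.2115, 0.2216]
tool_rot: [0.609, -0.359, 0.36, -0.609]
force: [1.0, 0.4, -1.5]
finger_gap: 0.3
t: 4.67
tcp_pos: [0.4502, -0.2115, 0.2214]
tool_rot: [0.466, -0.531, 0.532, -0.467]
force: [-0.1, -0.6, -0.5]
finger_gap: 0.297
t 4.67 tcp [ 0.4502 -0.2115  0.2214] headaz -1.7004 q [-0.66  0.39  1.78 -0.    0.97 -0.53] F [-0.08 -0.63 -0.47] gap 0.297
shift [-21.37   0.14   9.23] turn [-0.0012 -0.0004  0.0007]
```

```bash
python3 -m handwheel '[-4,0.1,1.7,0,0,0,2, -8,0.1,3.4,0,0,0,2, -12,0.1,5.2,0,0,0,2, -15.5,0.1,6.7,0,0,0,2, -18.5,0.1,8,0,0,0,2, -20.5,0.1,8.9,0,0,0,2, -21.4,0.1,9.2,0,0,0,2, -21.4,0.1,9.2,0,0,0,2, -21.4,0.1,9.2,0,0,0,2,-21.4,0.1,9.2,0,0,0,2]';  python3 plan.py .5693 -.0115 .22 -1.7
python3 - <<'E'
from h import *
from station import manip
s=manip.snapshot("scene");crop(s,(280,150,400,270),6,"pics/p1.png");np.savez("scene1.npz",**s)
s=manip.snapshot("top");crop(s,(260,180,380,280),6,"pics/p1t.png");np.savez("top1.npz",**s)
E
```

```text
t: 5.5
tcp_pos: [0.5683, -0.0123, 0.2195]
tool_rot: [-0.467, 0.531, -0.531, 0.466]
force: [-0.8, -0.8, -0.6]
finger_gap: 0.297
t 5.5 tcp [ 0.5683 -0.0123  0.2195] headaz -1.7004 q [-0.22  0.49  1.61 -0.    1.05 -0.09] F [-0.81 -0.75 -0.64] gap 0.297
shift [-0.09 -0.05  0.09] turn [ 0.0008 -0.0004  0.0006]
```

View pics/p1.png

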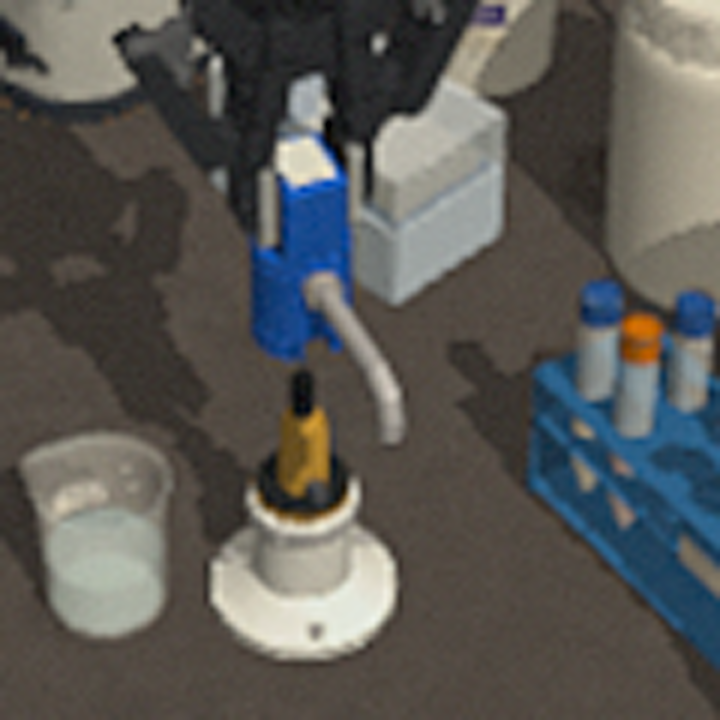

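View pics/p1t.png

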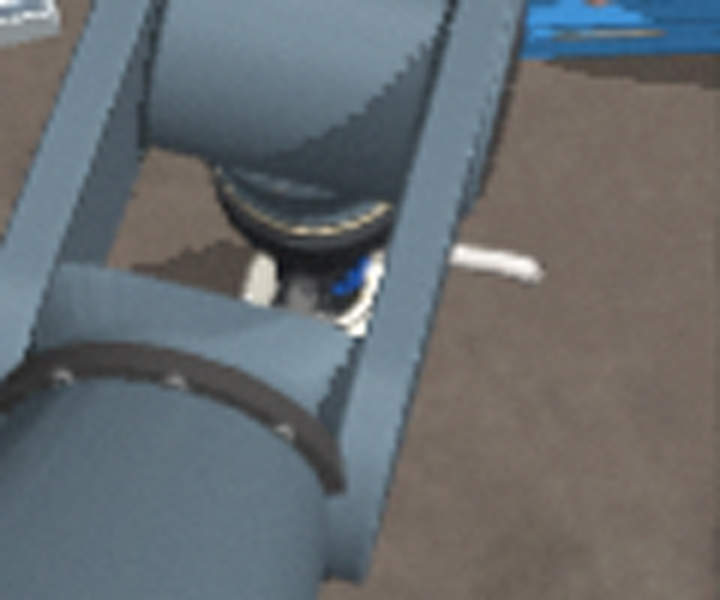

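The head hangs over the spindle with its notch facing the camera at about (315,345) in the crop. I'll overlay the model to check both axes.

```bash
cat > ov.py <<'E'
from h import *
a=np.linspace(0,2*np.pi,73)
def circ(c,r,z): return np.c_[c[0]+r*np.cos(a),c[1]+r*np.sin(a),0*a+z]
def overlay(im,box,f,name,curves):
    x0,y0,x1,y1=box
    g=cv2.cvtColor(cv2.resize(im["frame"][y0:y1,x0:x1],None,fx=f,fy=f,interpolation=cv2.INTER_CUBIC),cv2.COLOR_RGB2BGR)
    for P,col in curves:
        q=((proj(im,P)-[x0,y0]+.5)*f).round().astype(int)
        cv2.polylines(g,[q.reshape(-1,1,2)],False,col,1,cv2.LINE_AA)
    cv2.imwrite(name,g)
def headc(c,z,az,col=(0,255,255)):
    u=np.array([np.cos(az),np.sin(az)]);v=np.array([-u[1],u[0]])
    B=np.array([[*(np.array(c)+sx*.016*u+sy*.013*v),z+.082] for sx,sy in((1,1),(1,-1),(-1,-1),(-1,1),(1,1))])
    N=np.array([[*(np.array(c)+.0181*u+s*.0055*v),z+h] for s,h in((1,0),(1,.0095),(-1,.0095),(-1,0))])
    tip=circ(np.array(c)+.082*u,.0045,z+.0155)
    return [(circ(c,.019,z),col),(B,col),(N,(0,0,255)),(tip,col)]
def standc(c,col=(0,255,0)):
    return [(circ(c,.038,.004),col),(circ(c,.019,.066),col),(circ(c,.0065,.102),col),(circ(c,.005,.119),col)]
E
python3 - <<'E'
from ov import *
s=dict(np.load("scene1.npz"));t=dict(np.load("top1.npz"));t0=dict(np.load("top0.npz"))
C=[.5683,-.0123]
overlay(s,(290,160,370,265),7,"pics/o1.png",headc(C,.1496,-1.70)+standc([.5694,-.0130]))
overlay(t,(280,200,380,260),7,"pics/o1t.png",headc(C,.1496,-1.70))
overlay(t0,(280,200,340,275),8,"pics/o0t.png",standc([.5694,-.0105])+[(circ([.5,.0275],.030,.068),(0,0,255)),(circ([.5,.0275],.025,.0),(255,0,255))])
E
```

```text
(no output)
```

View pics/o1.png

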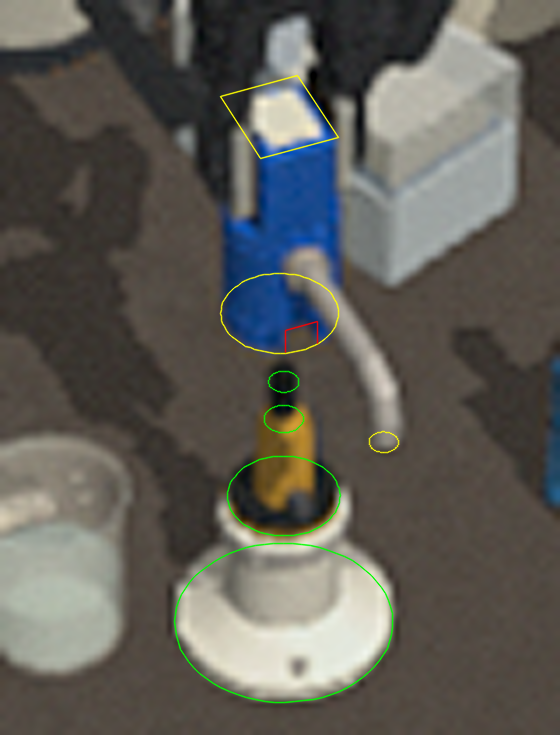

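View pics/o1t.png

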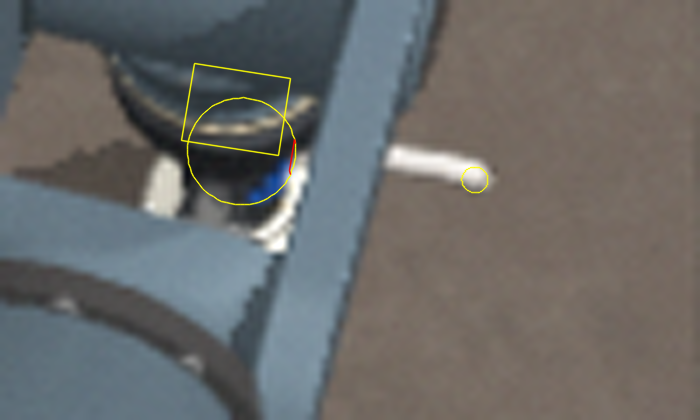

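View pics/o0t.png

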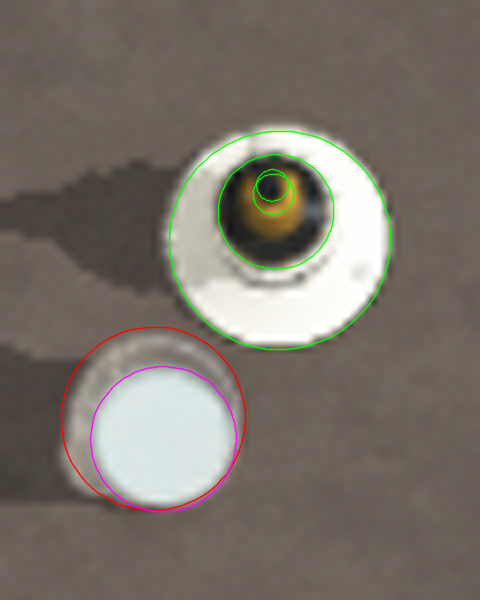

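Run:
```python
from ov import *
s=dict(np.load("scene1.npz"));t=dict(np.load("top1.npz"))
C=np.array([.5683,-.0123]);z=.1496;az=-1.7;u=np.array([np.cos(az),np.sin(az)])
sp=[(np.array([[*(C+r*u),z+.0405] for r in(.019,.082)]),(0,0,255)),(circ(C,.019,z+.046),(0,255,255)),(circ(C,.019,z),(0,255,255)),]
overlay(t,(310,200,370,240),13,"pics/o2t.png",sp)
overlay(s,(310,180,360,240),10,"pics/o2.png",sp)
```

View pics/o2t.png

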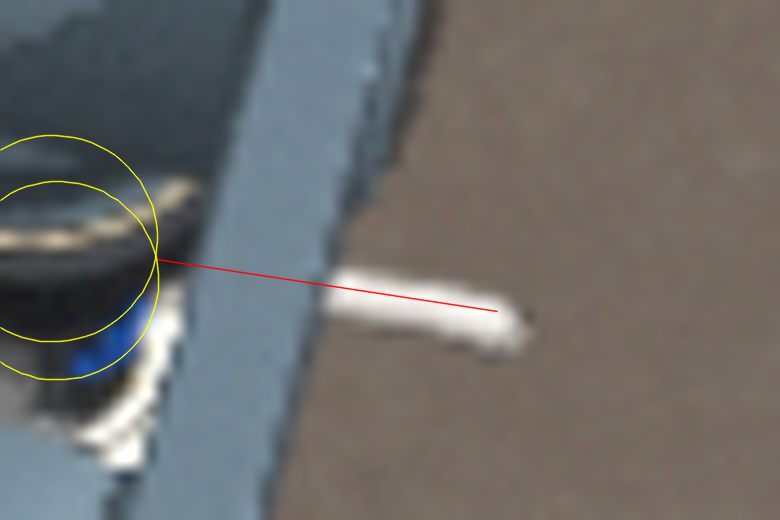

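View pics/o2.png

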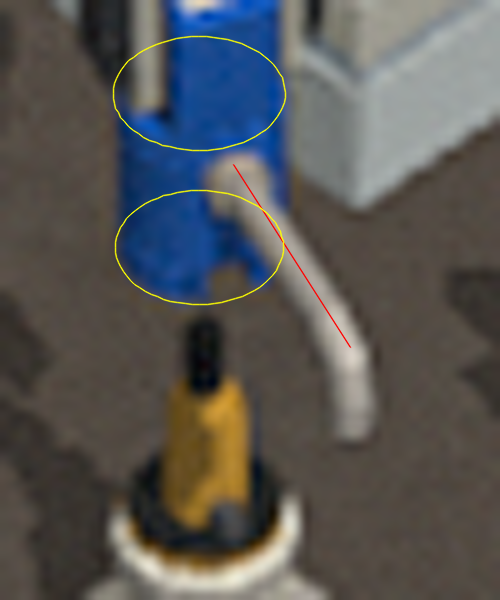

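```bash
python3 plan.py .5693 -.0126 .176 -1.7
```

```text
t 5.6 tcp [ 0.5684 -0.0127  0.2195] headaz -1.7016 q [-0.22  0.49  1.61 -0.    1.05 -0.09] F [-0.26 -0.57 -1.27] gap 0.3
shift [-0.02  4.35  0.09] turn [ 0.0006 -0.0016  0.0003]
```

```bash
python3 -m handwheel '[0,1.5,0.1,0,0,0,2, 0,3,0.1,0,0,0,2, 0,4.3,0.1,0,0,0,2, 0,4.3,0.1,0,0,0,2]';python3 -m handwheel '[0,0.3,0,0,0,0,2, 0,0.6,0,0,0,0,2, 0,0.8,0,0,0,0,2]';python3 -m handwheel '[0,0.3,0,0,0,0,2, 0,0.6,0,0,0,0,2, 0,0.6,0,0,0,0,2]'; python3 plan.py .5693 -.0126 .154 -1.7
python3 - <<'E'
from h import *
from station import manip
s=manip.snapshot("scene");crop(s,(290,160,370,265),7,"pics/p2.png")
E
```

```text
t: 5.93
tcp_pos: [0.5679, -0.0123, 0.1741]
tool_rot: [-0.467, 0.533, -0.53, 0.465]
force: [-0.1, 0.4, -2.1]
finger_gap: 0.295
t: 6.18
tcp_pos: [0.5705, -0.0119, 0.169]
tool_rot: [0.466, -0.531, 0.532, -0.467]
force: [-0.3, 0.3, -2.1]
finger_gap: 0.295
t: 6.43
tcp_pos: [0.5703, -0.0111, 0.1623]
tool_rot: [-0.466, 0.531, -0.531, 0.467]
force: [0.2, 1.7, -1.8]
finger_gap: 0.293
t 6.43 tcp [ 0.5703 -0.0111  0.1623] headaz -1.7 q [-0.22  0.57  1.65  0.    0.92 -0.09] F [ 0.19  1.7  -1.82] gap 0.293
shift [ 0.16  0.83 -0.08] turn [-0.0005 -0.     -0.0006]
```

View pics/p2.png

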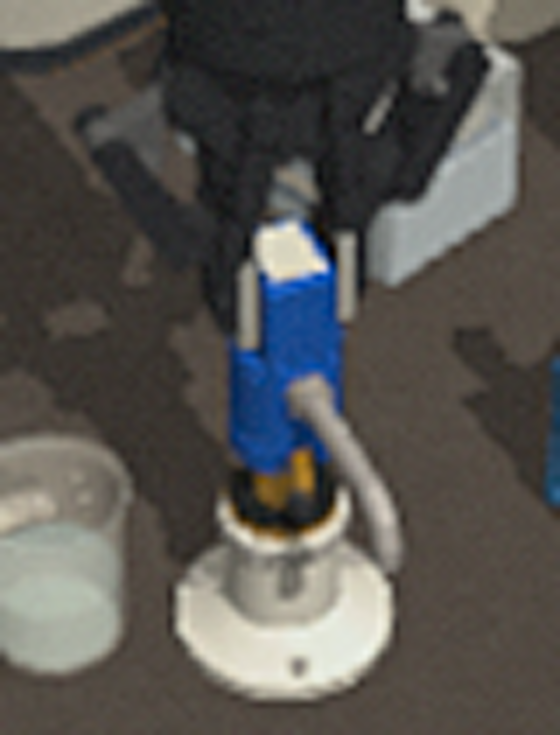

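The skirt is over the post with only small lateral forces, and the notch (about (303,460) in the crop) sits above the pin (about (298,500)). I'll go on down slowly.

```bash
python3 -m handwheel '[0,0.3,0,0,0,0,2, 0,0.6,0,0,0,0,2, 0,0.6,0,0,0,0,2]';python3 -m handwheel '[0,0.2,0,0,0,0,2, 0,0.4,0,0,0,0,2, 0,0.4,0,0,0,0,2]';python3 -m handwheel '[0,0.2,0,0,0,0,2, 0,0.4,0,0,0,0,2, 0,0.4,0,0,0,0,2]'; python3 -m handwheel '[0,0.2,0,0,0,0,2, 0,0.3,0,0,0,0,2]'
```

```text
t: 6.73
tcp_pos: [0.5702, -0.011, 0.156]
tool_rot: [-0.466, 0.531, -0.531, 0.467]
force: [1.3, 2.1, -2.4]
finger_gap: 0.298
t: 6.98
tcp_pos: [0.5702, -0.0111, 0.1521]
tool_rot: [-0.466, 0.531, -0.531, 0.467]
force: [1.7, 3.0, -1.1]
finger_gap: 0.296
t: 7.23
tcp_pos: [0.5702, -0.0111, 0.1482]
tool_rot: [-0.467, 0.531, -0.531, 0.467]
force: [1.2, 2.9, -1.7]
finger_gap: 0.297
t: 7.4
tcp_pos: [0.5703, -0.0111, 0.1458]
tool_rot: [0.466, -0.531, 0.531, -0.467]
force: [-0.5, 4.5, 5.0]
finger_gap: 0.3
```

Lateral force reads +y, so I'll ease +y a little (tool -x) and keep feeling downward.

```bash
python3 -m handwheel '[-0.06,0,0,0,0,0,2, -0.06,0,0,0,0,0,2]';python3 -m handwheel '[0,0.1,0,0,0,0,2, 0,0.1,0,0,0,0,2]';python3 -m handwheel '[0,0.1,0,0,0,0,2, 0,0.1,0,0,0,0,2]'
```

```text
t: 7.57
tcp_pos: [0.5703, -0.011, 0.1457]
tool_rot: [0.467, -0.531, 0.531, -0.467]
force: [0.6, 3.2, 4.3]
finger_gap: 0.298
t: 7.73
tcp_pos: [0.5703, -0.0109, 0.1446]
tool_rot: [0.467, -0.531, 0.531, -0.467]
force: [0.6, 3.7, 3.6]
finger_gap: 0.297
t: 7.9
tcp_pos: [0.5703, -0.0109, 0.1435]
tool_rot: [0.467, -0.531, 0.531, -0.467]
force: [0.6, 2.0, 3.4]
finger_gap: 0.296
```

```bash
python3 -m handwheel '[0,0.1,0,0,0,0,2, 0,0.1,0,0,0,0,2]';python3 -m handwheel '[0,0.1,0,0,0,0,2, 0,0.1,0,0,0,0,2]';python3 -m handwheel '[0,0.1,0,0,0,0,2, 0,0.1,0,0,0,0,2]'
python3 - <<'E'
from h import *
from station import manip
s=manip.snapshot("scene");crop(s,(290,190,360,265),9,"pics/p3.png")
print(manip.sense()["force"],manip.sense()["ft_torque"])
E
```

```text
t: 8.07
tcp_pos: [0.5703, -0.0109, 0.1424]
tool_rot: [0.467, -0.531, 0.531, -0.467]
force: [0.2, 1.6, 3.7]
finger_gap: 0.293
t: 8.23
tcp_pos: [0.5703, -0.0109, 0.1413]
tool_rot: [0.467, -0.531, 0.531, -0.467]
force: [0.7, 2.6, 3.7]
finger_gap: 0.296
t: 8.4
tcp_pos: [0.5703, -0.0109, 0.1403]
tool_rot: [0.467, -0.531, 0.531, -0.467]
force: [-0.2, 1.8, 2.5]
finger_gap: 0.296
[0.88643775 1.69522858 2.85524044] [ 0.57267803 -0.15772385 -0.00857028]
```

View pics/p3.png

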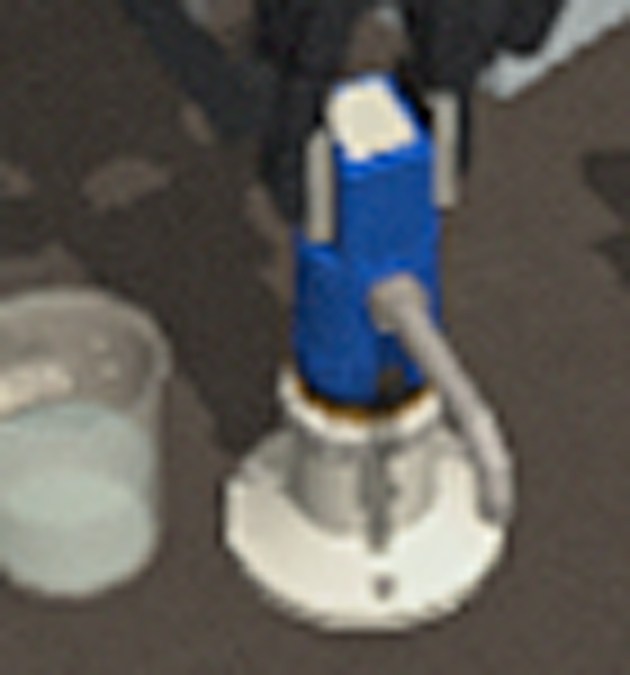

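Head origin is at about 70 mm, below the pin-top height, with only the plunger's force, so the notch is over the pin. I'll keep pressing gently.

```bash
python3 -m handwheel '[0,0.1,0,0,0,0,2, 0,0.2,0,0,0,0,2, 0,0.2,0,0,0,0,2]';python3 -m handwheel '[0,0.1,0,0,0,0,2, 0,0.1,0,0,0,0,2]';python3 -m handwheel '[0,0.06,0,0,0,0,2, 0,0.06,0,0,0,0,2]'
```

```text
t: 8.7
tcp_pos: [0.5703, -0.0108, 0.1383]
tool_rot: [0.467, -0.531, 0.531, -0.467]
force: [1.5, 2.5, 3.1]
finger_gap: 0.301
t: 8.87
tcp_pos: [0.5702, -0.0108, 0.1373]
tool_rot: [0.467, -0.531, 0.531, -0.467]
force: [0.5, 2.3, 3.3]
finger_gap: 0.297
t: 9.03
tcp_pos: [0.5703, -0.0108, 0.1368]
tool_rot: [0.467, -0.531, 0.531, -0.467]
force: [0.5, 2.6, 3.4]
finger_gap: 0.297
```

```bash
for i in 1 2 3; do :; done; python3 -m handwheel '[0,0.06,0,0,0,0,2, 0,0.06,0,0,0,0,2]';python3 -m handwheel '[0,0.05,0,0,0,0,2, 0,0.05,0,0,0,0,2]'
```

```text
t: 9.2
tcp_pos: [0.5703, -0.0108, 0.1362]
tool_rot: [0.467, -0.531, 0.531, -0.467]
force: [0.4, 2.4, 3.9]
finger_gap: 0.299
t: 9.37
tcp_pos: [0.5703, -0.0108, 0.1357]
tool_rot: [0.467, -0.531, 0.531, -0.467]
force: [0.6, 1.3, 3.8]
finger_gap: 0.296
```

```bash
python3 -m handwheel '[0,0.05,0,0,0,0,2, 0,0.05,0,0,0,0,2]'
python3 - <<'E'
from h import *
from station import manip
s=manip.snapshot("scene");crop(s,(290,190,360,265),9,"pics/p4.png")
E
```

```text
t: 9.53
tcp_pos: [0.5703, -0.0108, 0.1353]
tool_rot: [0.467, -0.531, 0.531, -0.467]
force: [2.1, 2.3, 4.6]
finger_gap: 0.295
```

View pics/p4.png

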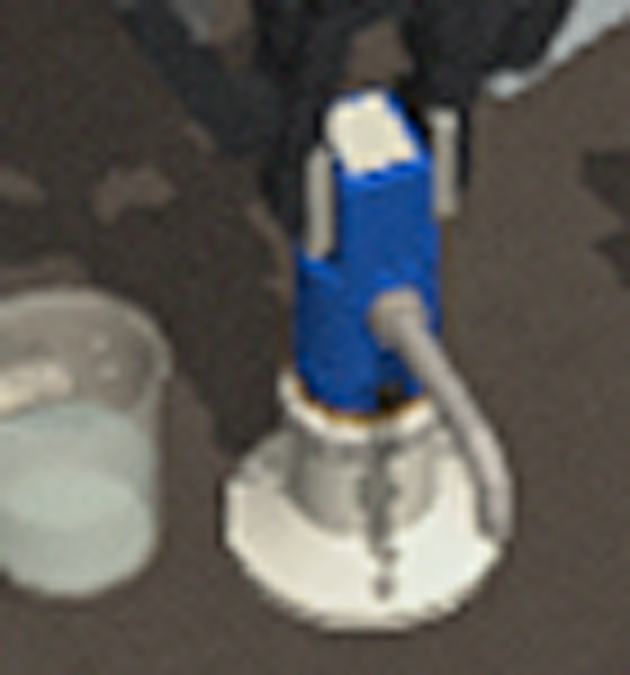

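```bash
python3 -m handwheel '[0,0.05,0,0,0,0,2, 0,0.05,0,0,0,0,2]'; python3 -m handwheel '[0,0.04,0,0,0,0,2, 0,0.04,0,0,0,0,2]'
```

```text
t: 9.75
tcp_pos: [0.5703, -0.0108, 0.135]
tool_rot: [0.467, -0.531, 0.531, -0.467]
force: [0.7, 2.2, 6.5]
finger_gap: 0.296
t: 9.92
tcp_pos: [0.5703, -0.0108, 0.1348]
tool_rot: [0.467, -0.531, 0.531, -0.467]
force: [0.9, 3.2, 6.4]
finger_gap: 0.298
```

```bash
python3 -m handwheel '[0,0.05,0,0,0,0,2, 0,0.05,0,0,0,0,2]'; python3 -m handwheel '[0,0.04,0,0,0,0,2, 0,0.04,0,0,0,0,2, 0,0.04,0,0,0,0,2]'
```

```text
t: 10.08
tcp_pos: [0.5703, -0.0107, 0.1346]
tool_rot: [0.467, -0.531, 0.531, -0.467]
force: [-0.4, 2.6, 7.5]
finger_gap: 0.298
t: 10.33
tcp_pos: [0.5703, -0.0107, 0.1344]
tool_rot: [0.467, -0.531, 0.531, -0.467]
force: [-0.8, 3.5, 9.9]
finger_gap: 0.296
```

The head is home with about 11 N of press, and the origin is at about 64.5 mm. Before turning I'll refine the beaker centre with overlays.

Run:
```python
from ov import *
s0=dict(np.load("scene0.npz"));t0=dict(np.load("top0.npz"))
def bk(c): return [(circ(c,.030,.068),(0,0,255)),(circ(c,.024,.0),(255,0,255))]
overlay(t0,(280,205,335,275),10,"pics/b_t.png",standc([.5704,-.0099])+bk([.5005,.0278]))
overlay(s0,(275,200,355,270),10,"pics/b_s.png",standc([.5694,-.0130])+bk([.5005,.0260]))
```

```text
(no output)
```

View pics/b_t.png

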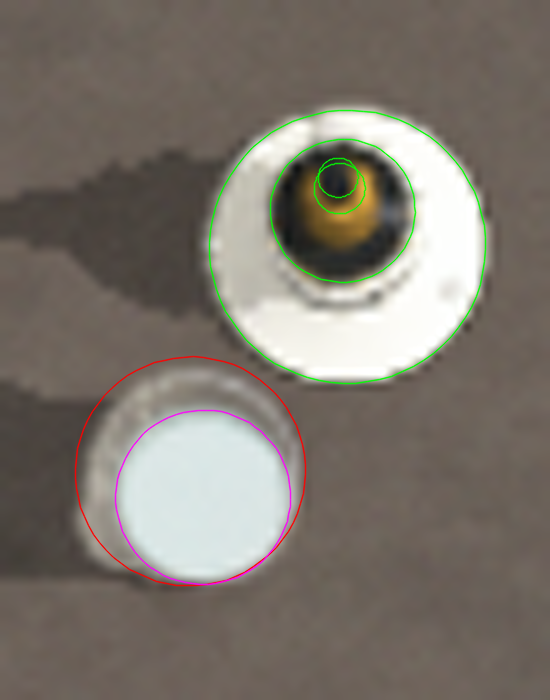

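View pics/b_s.png

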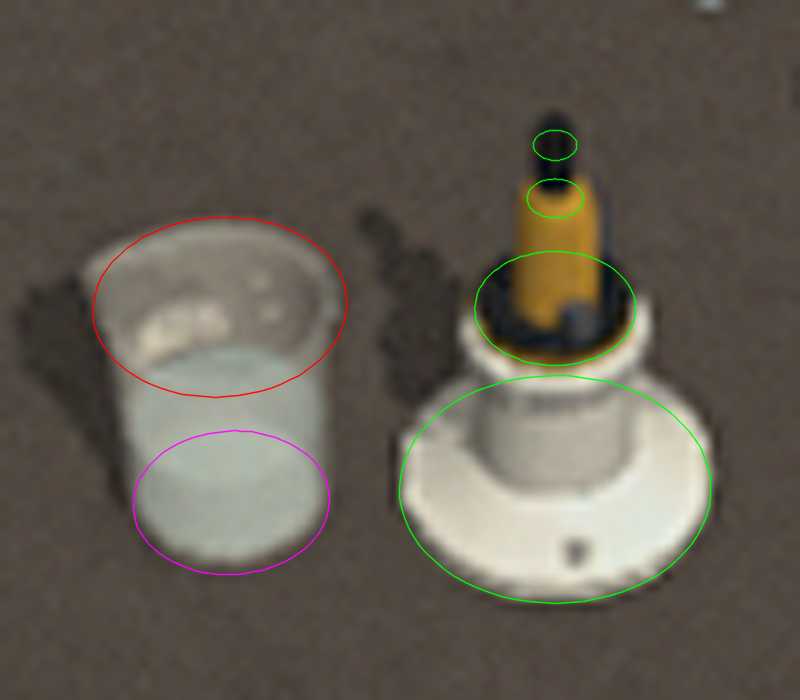

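Both views put the beaker near (0.5005, 0.027), an azimuth of about 2.635 from the spindle. That needs about 1.95 rad clockwise, following the thread down about 0.08 mm per 0.1 rad.

```bash
python3 -m handwheel '[0,0.004,0,0,0.05,0,2, 0,0.008,0,0,0.1,0,2, 0,0.012,0,0,0.15,0,2, 0,0.016,0,0,0.2,0,2, 0,0.02,0,0,0.25,0,2, 0,0.02,0,0,0.25,0,2]'; python3 plan.py .5703 -.0107 .1344 -1.7|head -1;  python3 -c "
from station import manip;print(manip.sense()['ft_torque'])"
```

```text
t: 10.83
tcp_pos: [0.5709, -0.0109, 0.1343]
tool_rot: [0.396, -0.585, 0.586, -0.397]
force: [0.2, 3.4, 9.3]
finger_gap: 0.295
t 10.83 tcp [ 0.5709 -0.0109  0.1343] headaz -1.951 q [-0.21  0.61  1.67 -0.    0.86  0.17] F [0.17 3.38 9.3 ] gap 0.295
[ 0.4687826  -0.02570226  0.03233338]
```

```bash
python3 -m handwheel '[0,0.005,0,0,0.05,0,2, 0,0.01,0,0,0.1,0,2, 0,0.014,0,0,0.15,0,2, 0,0.018,0,0,0.2,0,2, 0,0.022,0,0,0.25,0,2, 0,0.026,0,0,0.3,0,2, 0,0.03,0,0,0.35,0,2, 0,0.034,0,0,0.4,0,2, 0,0.034,0,0,0.4,0,2]'; python3 plan.py .5703 -.0107 .1344 -1.7|head -1;  python3 - <<'E'
from h import *
from station import manip
print(manip.sense()['ft_torque'])
s=manip.snapshot("scene");crop(s,(280,190,360,265),9,"pics/p5.png")
E
```

```text
t: 11.58
tcp_pos: [0.5701, -0.0106, 0.1339]
tool_rot: [0.272, -0.653, 0.653, -0.272]
force: [-1.1, 3.7, 10.8]
finger_gap: 0.298
t 11.58 tcp [ 0.5701 -0.0106  0.1339] headaz -2.3511 q [-0.21  0.61  1.67  0.    0.86  0.57] F [-1.12  3.66 10.83] gap 0.298
[0.5881187  0.23455106 0.00634719]
```

View pics/p5.png

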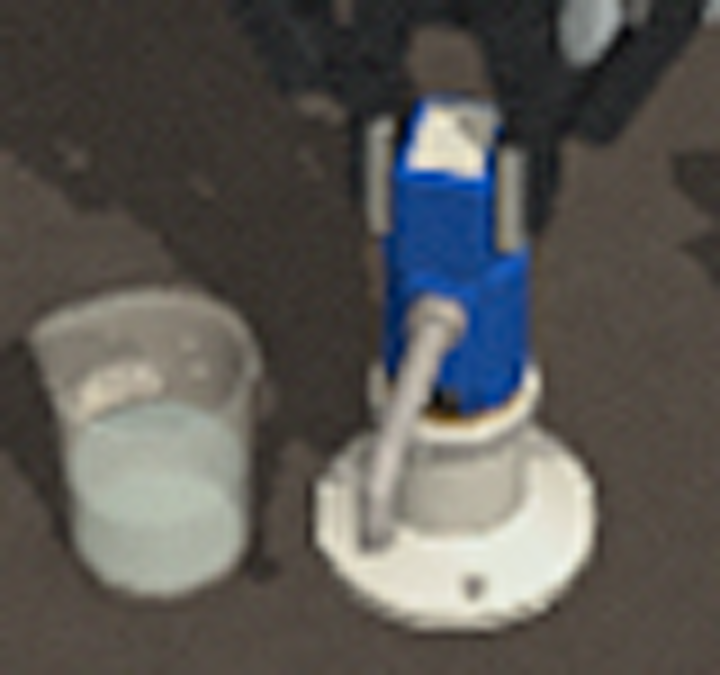

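```bash
python3 -m handwheel '[0,0.005,0,0,0.05,0,2, 0,0.01,0,0,0.1,0,2, 0,0.014,0,0,0.15,0,2, 0,0.018,0,0,0.2,0,2, 0,0.022,0,0,0.25,0,2, 0,0.026,0,0,0.3,0,2, 0,0.03,0,0,0.35,0,2, 0,0.034,0,0,0.4,0,2]'; python3 plan.py .5703 -.0107 .1344 -1.7|head -1;  python3 - <<'E'
from station import manip
print(manip.sense()['ft_torque'])
E
python3 -m handwheel '[0,0.005,0,0,0.05,0,2, 0,0.01,0,0,0.1,0,2, 0,0.014,0,0,0.15,0,2, 0,0.018,0,0,0.2,0,2, 0,0.022,0,0,0.25,0,2, 0,0.026,0,0,0.3,0,2, 0,0.03,0,0,0.35,0,2, 0,0.034,0,0,0.4,0,2, 0,0.034,0,0,0.4,0,2]'; python3 plan.py .5703 -.0107 .1344 -1.7|head -1;  python3 - <<'E'
from h import *
from station import manip
print(manip.sense()['ft_torque'])
s=manip.snapshot("scene");crop(s,(270,190,360,265),9,"pics/p6.png")
E
```

```text
t: 12.3
tcp_pos: [0.5696, -0.0101, 0.1335]
tool_rot: [-0.137, 0.694, -0.693, 0.137]
force: [-1.6, 4.5, 12.1]
finger_gap: 0.295
t 12.3 tcp [ 0.5696 -0.0101  0.1335] headaz -2.7517 q [-0.21  0.61  1.67  0.    0.86  0.97] F [-1.58  4.48 12.14] gap 0.295
[0.91945999 0.34457141 0.1195499 ]
t: 13.05
tcp_pos: [0.5694, -0.0096, 0.1332]
tool_rot: [0.003, 0.708, -0.706, -0.004]
force: [-0.6, 5.4, 12.0]
finger_gap: 0.297
t 13.05 tcp [ 0.5694 -0.0096  0.1332] headaz -3.1517 q [-0.21  0.61  1.67  0.    0.86  1.37] F [-0.57  5.42 12.  ] gap 0.297
[1.17184492 0.3513933  0.00464652]
```

View pics/p6.png

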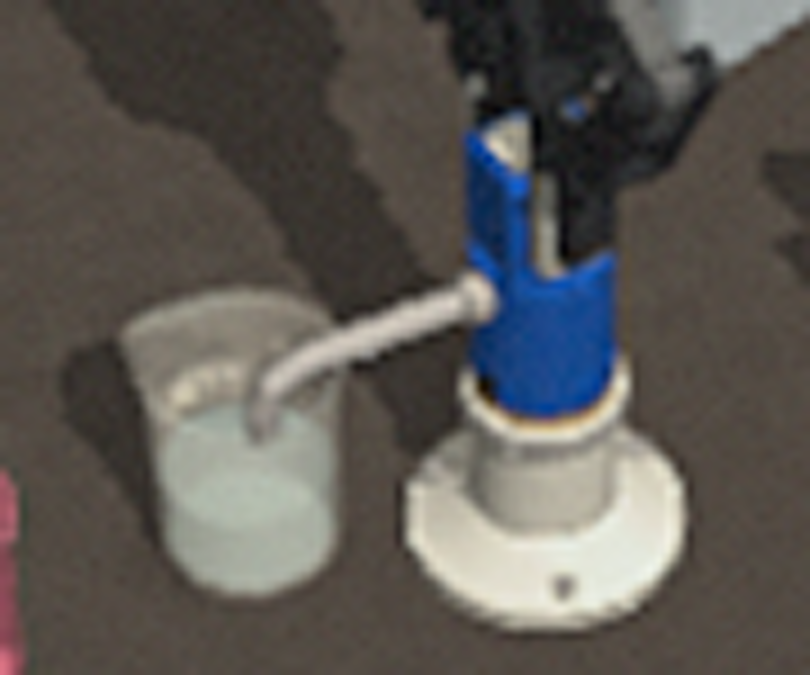

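```bash
python3 -m handwheel '[0,0.004,-0.03,0,0.05,0,2, 0,0.007,-0.05,0,0.1,0,2, 0,0.01,-0.05,0,0.15,0,2, 0,0.014,-0.05,0,0.2,0,2, 0,0.018,-0.05,0,0.25,0,2, 0,0.022,-0.05,0,0.3,0,2, 0,0.026,-0.05,0,0.35,0,2, 0,0.03,-0.05,0,0.4,0,2, 0,0.034,-0.05,0,0.44,0,2]'; python3 plan.py .5703 -.0107 .1344 -1.7|head -1;  python3 - <<'E'
from ov import *
from station import manip
print(manip.sense()['ft_torque'])
s=manip.snapshot("scene");np.savez("scene2.npz",**s);crop(s,(270,190,360,265),9,"pics/p7.png")
t=manip.snapshot("top");np.savez("top2.npz",**t);crop(t,(270,200,340,275),9,"pics/p7t.png")
E
```

```text
t: 13.85
tcp_pos: [0.5694, -0.009, 0.1328]
tool_rot: [0.157, 0.69, -0.689, -0.159]
force: [-1.1, 5.8, 12.2]
finger_gap: 0.299
t 13.85 tcp [ 0.5694 -0.009   0.1328] headaz -3.5921 q [-0.21  0.61  1.67  0.    0.86  1.81] F [-1.13  5.78 12.23] gap 0.299
[1.36072268 0.35299716 0.13110262]
```

View pics/p7.png

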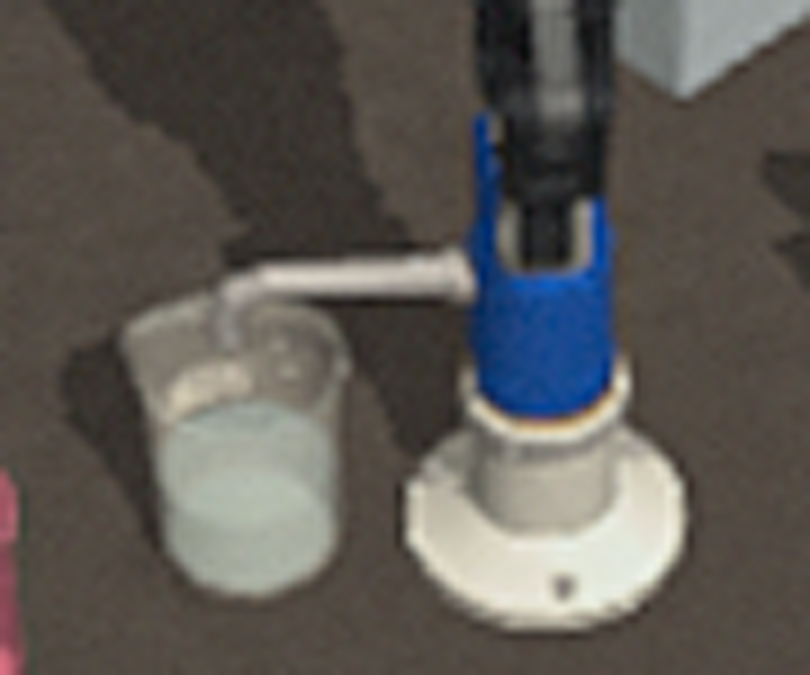

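View pics/p7t.png

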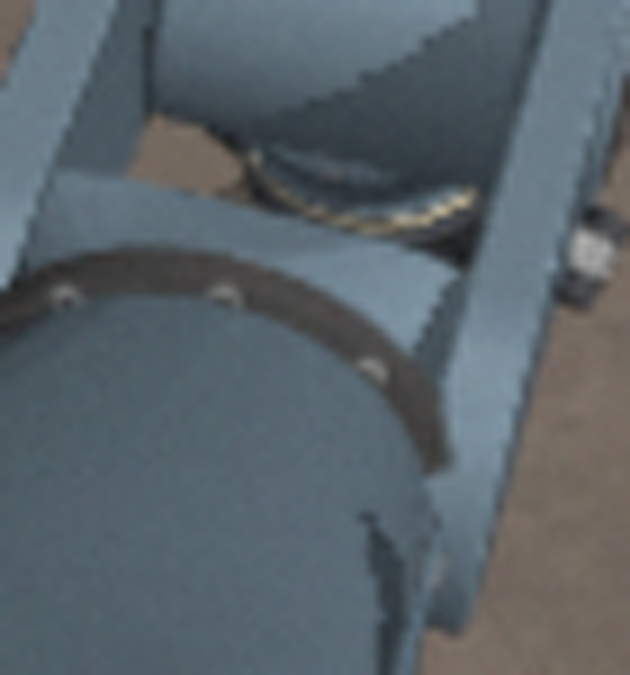

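The spout tip is over the beaker, at (225,340) in the crop; the top view is blocked by the arm. I'll check the yaw by overlay.

Run:
```python
from ov import *
s=dict(np.load("scene2.npz"))
z=.0645-.0015
def sp(C,az,col):
    C=np.array(C);u=np.array([np.cos(az),np.sin(az)])
    return [(circ(C+.082*u,.0045,z+.0155),col),(np.array([[*(C+.019*u),z+.0405],[*(C+.078*u),z+.0405]]),col)]
S=[.5694,-.0130]
overlay(s,(275,190,355,265),10,"pics/o7.png",[(circ(S,.019,z),(0,255,255))]+sp(S,-3.592,(0,0,255))+sp(S,-3.66,(0,255,0))+[(circ([.5005,.027],.028,.068),(255,255,0)),(circ([.5005,.027],.002,.068),(255,255,0)),(circ([.5005,.027],.023,.0),(255,255,0))])
```

```text
(no output)
```

View pics/o7.png

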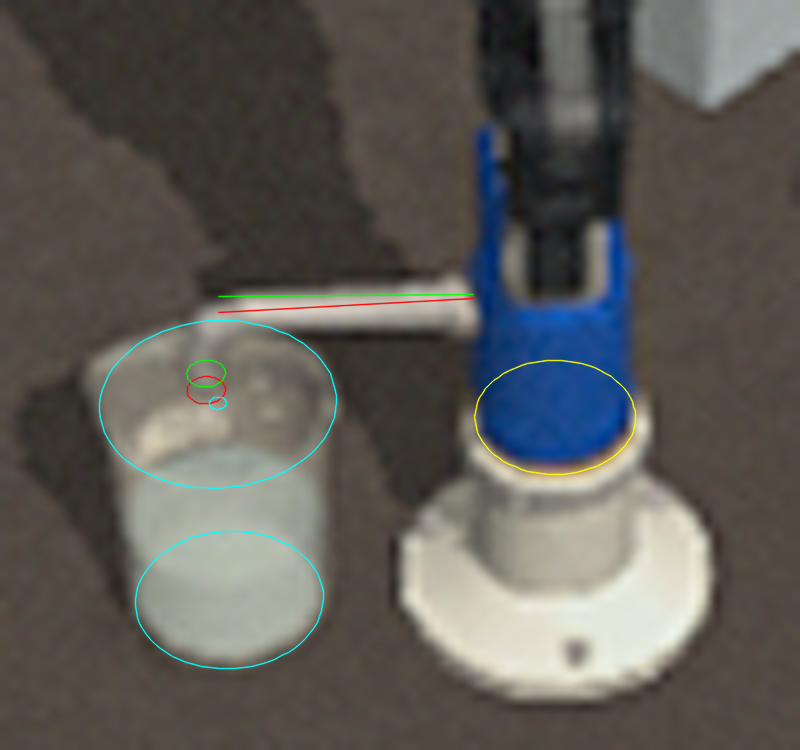

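```bash
python3 -m handwheel '[0,0.002,0,0,0.025,0,2, 0,0.004,0,0,0.05,0,2, 0,0.004,0,0,0.05,0,2, 0,-0.04,0,0,0.05,0,2, 0,-0.06,0,0,0.05,0,2]'; python3 plan.py .5703 -.0107 .1344 -1.7|head -1; python3 -c "
from station import manip;print(manip.sense()['ft_torque'])"
```

```text
t: 14.37
tcp_pos: [0.5694, -0.009, 0.1328]
tool_rot: [0.174, 0.686, -0.685, -0.175]
force: [-0.0, 6.5, 7.0]
finger_gap: 0.293
t 14.37 tcp [ 0.5694 -0.009   0.1328] headaz -3.6403 q [-0.21  0.61  1.67  0.    0.86  1.85] F [-0.03  6.48  7.01] gap 0.293
[1.27003895 0.11549699 0.10202302]
```

```bash
python3 -m handwheel '[0.04,0,-0.08,0,0,0,2, 0.04,0,-0.08,0,0,0,2]';  python3 -m handwheel '[0.04,0,-0.08,0,0,0,2, 0.04,0,-0.08,0,0,0,2]'; python3 -c "
from station import manip;print(manip.sense()['ft_torque'])"
```

```text
t: 14.53
tcp_pos: [0.5694, -0.0088, 0.1328]
tool_rot: [0.174, 0.685, -0.685, -0.175]
force: [-0.8, 3.4, 8.5]
finger_gap: 0.303
t: 14.7
tcp_pos: [0.5694, -0.0086, 0.1328]
tool_rot: [-0.173, -0.685, 0.686, 0.175]
force: [-0.3, 0.7, 7.9]
finger_gap: 0.299
[0.43577453 0.35251128 0.04664903]
```

Lateral load is gone. Now I'll release: open the jaws in place, modestly, then go up.

```bash
python3 -m handwheel '[0,0,0,0,0,0,3, 0,0,0,0,0,0,4, 0,0,0,0,0,0,5, 0,0,0,0,0,0,6, 0,0,0,0,0,0,6, 0,0,0,0,0,0,6]' 20; python3 -m handwheel '[0,-1,0,0,0,0,6, 0,-3,0,0,0,0,6, 0,-5,0,0,0,0,6, 0,-8,0,0,0,0,6, 0,-8,0,0,0,0,6]'
python3 - <<'E'
from ov import *
from station import manip
s=manip.snapshot("scene");np.savez("scene3.npz",**s);crop(s,(270,175,360,265),8,"pics/p8.png")
E
```

```text
t: 15.2
tcp_pos: [0.5701, -0.0086, 0.1322]
tool_rot: [-0.174, -0.685, 0.685, 0.175]
force: [-0.1, -0.6, 0.0]
finger_gap: 0.704
t: 15.62
tcp_pos: [0.5737, -0.0091, 0.2185]
tool_rot: [0.178, 0.685, -0.685, -0.17]
force: [1.1, -0.4, 0.6]
finger_gap: 0.701
```

View pics/p8.png

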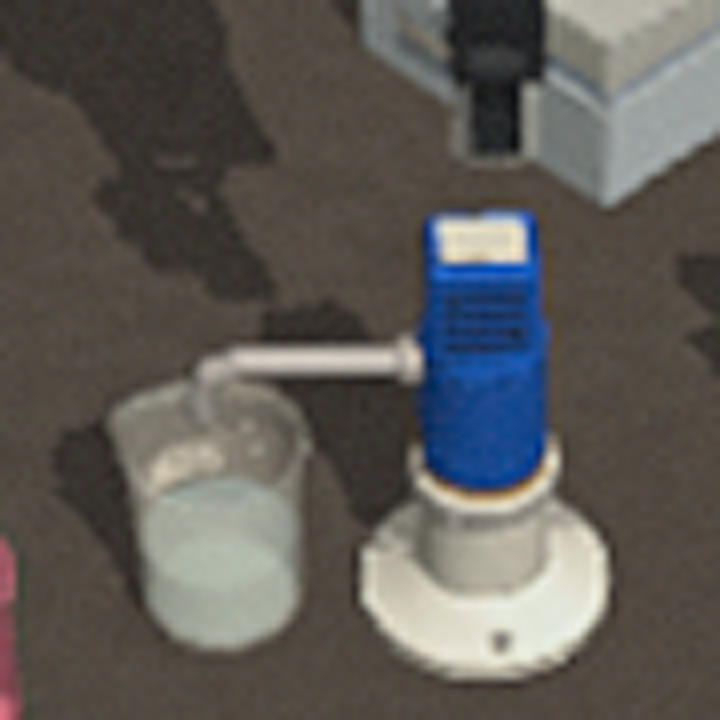

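```bash
python3 -m handwheel '[2.9,-1,-2.2,0,0,0,6, 5.8,-2,-4.4,0,0,0,6, 8.7,-3,-6.5,0,0,0,6, 11.6,-3,-8.7,0,0,0,6, 14.5,-3,-10.9,0,0,0,6, 17.4,-3,-13,0,0,0,6, 20.3,-3,-15.2,0,0,0,6, 23.2,-3,-17.4,0,0,0,6, 26.1,-3,-19.5,0,0,0,6, 29,-3,-21.7,0,0,0,6]'; python3 -m handwheel '[0,0,0,0,0,0,6,0,0,0,0,0,0,6]'
python3 - <<'E'
from ov import *
from station import manip
s=manip.snapshot("scene");np.savez("scene4.npz",**s)
t=manip.snapshot("top");np.savez("top4.npz",**t)
z=.0645
def sp(C,az,col):
    C=np.array(C);u=np.array([np.cos(az),np.sin(az)])
    return [(circ(C+.082*u,.0045,z+.0155),col),(np.array([[*(C+.019*u),z+.0405],[*(C+.078*u),z+.0405]]),col)]
crop(t,(265,200,345,275),9,"pics/p9t.png")
overlay(t,(265,200,345,275),9,"pics/o9t.png",sp([.5704,-.0099],-3.64,(0,0,255))+[(circ([.5704,-.0099],.019,z),(0,255,255)),(circ([.5005,.0272],.028,.068),(255,255,0)),(circ([.5005,.0272],.002,.068),(255,255,0))])
overlay(s,(275,190,355,265),10,"pics/o9.png",sp([.5694,-.0130],-3.64,(0,0,255))+[(circ([.5694,-.0130],.019,z),(0,255,255)),(circ([.5005,.027],.028,.068),(255,255,0)),(circ([.5005,.027],.002,.068),(255,255,0))])
E
```

```text
t: 16.5
tcp_pos: [0.4175, 0.3218, 0.242]
tool_rot: [-0.174, -0.685, 0.686, 0.175]
force: [1.3, 0.4, 0.0]
finger_gap: 0.701
t: 16.67
tcp_pos: [0.4176, 0.322, 0.2419]
tool_rot: [-0.172, -0.685, 0.686, 0.173]
force: [0.4, -1.0, 0.4]
finger_gap: 0.701
```

View pics/p9t.png

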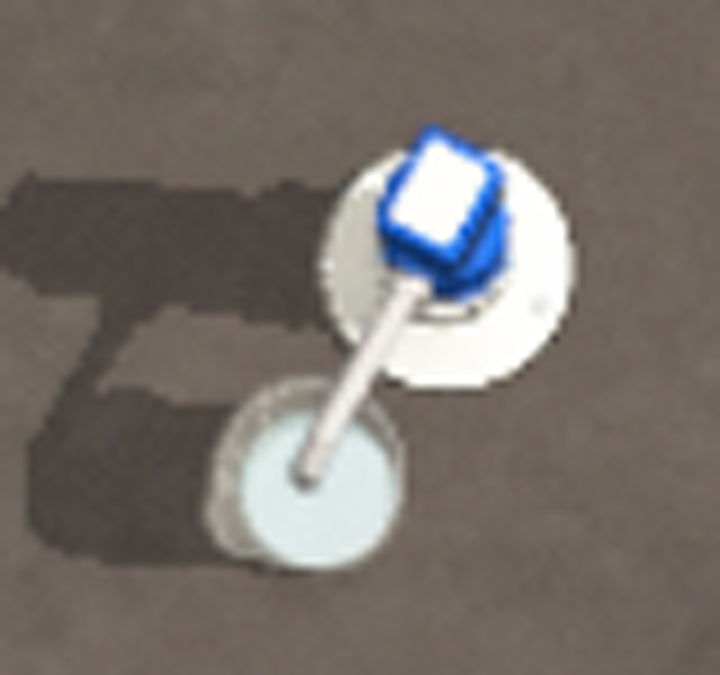

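View pics/o9t.png

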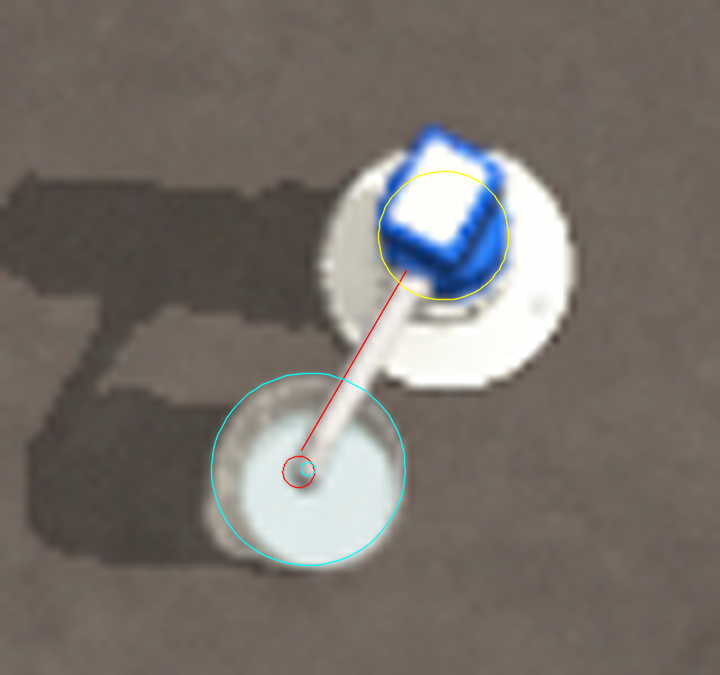

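View pics/o9.png

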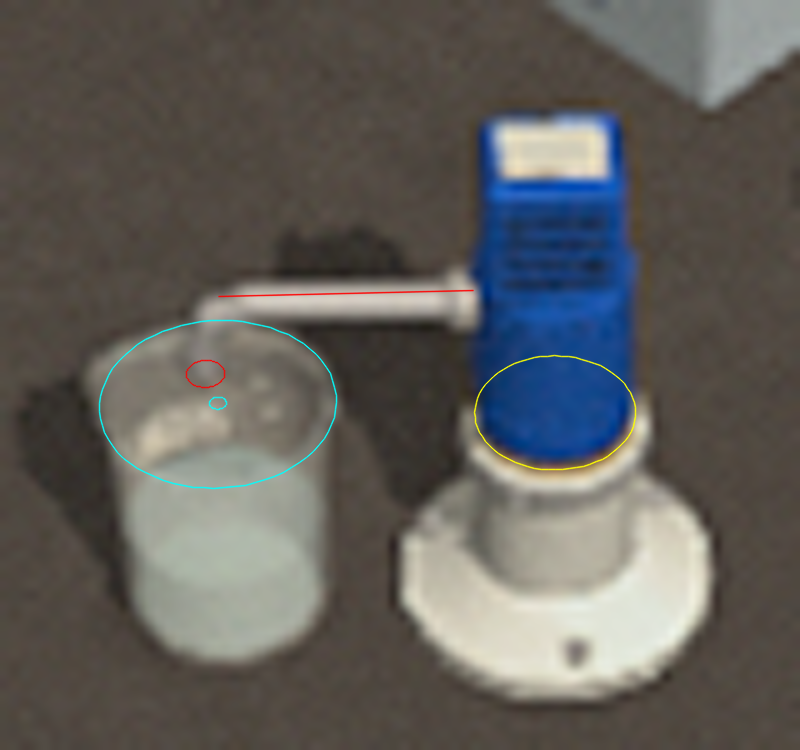

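Run:
```python
from ov import *
for n,b0,b in(("scene",(320,290,345,312),(322,200,340,210)),("top",(382,264,398,282),(305,210,325,230))):
    for k,bb,lo in((0,b0,.076),(4,b,.135)):
        im=dict(np.load(f"{n}{k}.npz"));P,c,px=cloud(im,bb)
        g=(c.min(1)>170)&(P[:,2]>lo)&(P[:,2]<lo+.025);print(n,k,g.sum(),np.median(P[g],0).round(4))
a=dict(np.load("scene0.npz"));b=dict(np.load("scene4.npz"))
d=np.abs(a["frame"].astype(int)-b["frame"]).max(2)
cv2.imwrite("pics/d.png",np.where(d>40,255,0).astype(np.uint8))
cv2.imwrite("pics/s4.png",cv2.cvtColor(b["frame"],cv2.COLOR_RGB2BGR))
```

```text
scene 0 70 [ 0.4517 -0.2112  0.083 ]
scene 4 50 [ 0.5706 -0.0121  0.1471]
top 0 74 [ 0.4501 -0.2095  0.0825]
top 4 77 [ 0.5692 -0.0102  0.1462]
```

View pics/d.png

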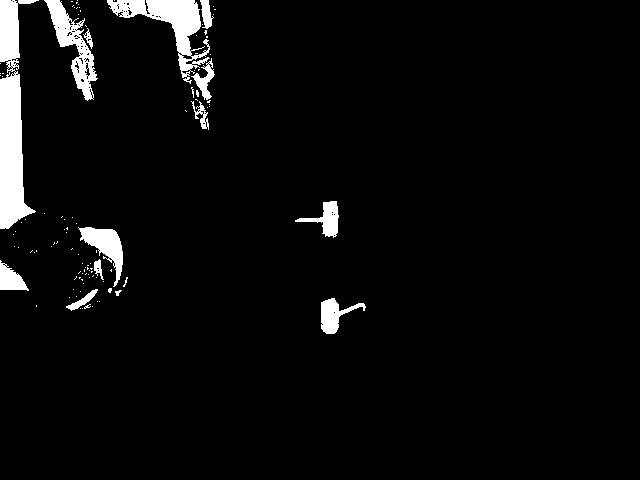

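View pics/s4.png

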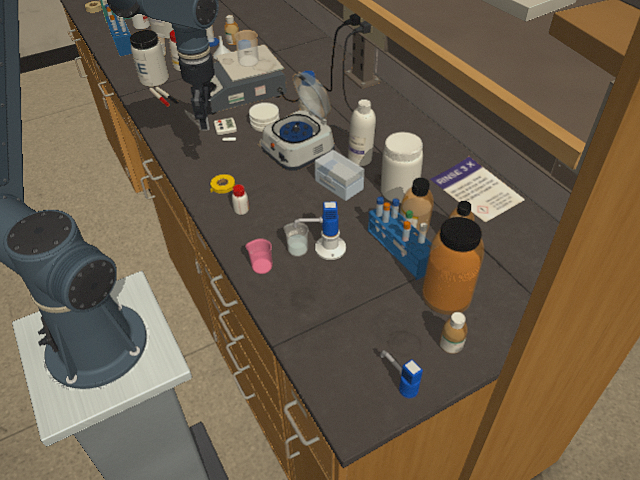

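The difference image shows that only the head and the arm have moved. Head top rose by about 64 mm, so the origin is within 63.5 to 66, seated. Handing in.

```bash
python3 -c "
from station import manip;print(manip.sense()['t']);print(manip.sign_off())"
```

```text
16.7667
the job is handed in; nothing more can be done
None
```

The blue outlet head is on the spindle, pressed home over the drive pin and screwed round until its spout points over the beaker. I released it, moved the arm clear and handed the job in at 16.8 s.

- **Fitting:** I gripped the nearest blue head across its flats. The drive pin was visible in the pictures, so I turned the notch to that direction first. It dropped over the pin without any searching, and I pressed the head onto the washer with about 11 N.
- **Turning:** I turned it about 1.94 rad clockwise, following the thread down. The measured torque of about 0.12 N m matched the stiff spindle. Sideways force on the head crept up to about 6.5 N during the turn, so I eased it off before letting go.
- **Seating check:** the head's top rose 64.1 mm in one camera and 63.7 mm in the other. That puts its origin at about 64 mm, inside the 63.5 to 66 mm range but near the lower end.
- **Aim check:** the two cameras disagree slightly. The top view puts the spout tip about 0.5 mm to one side of the beaker's centre line, and the scene view about 2 mm. Both place it 2 to 4 mm past the centre, because the spout reaches further than the beaker stands. I left it there.
- **Surroundings:** comparing the scene pictures from before and after, only the head and the arm had changed; nothing else had moved.

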